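Square the firing tiles with the spatula and put it away

ROBOT

A 6-joint arm with a two-finger parallel gripper is mounted at the origin on the work surface. World frame = base frame: x ahead of the robot, y to its left, z up, the work surface at z = 0. Lengths are in m, angles in rad, forces in N, time in s.
With the tool pointing down it reaches from about 0.15 to 0.775 m from the base axis. Payload 6.1 kg.
Tool frame: the origin (TCP) lies at the very end of the fingers, on their centre line; the grasp point (between the pads) lies 19 mm behind it; z points along the fingers, y is the line along which they close (so a half turn about z gives the same grasp; the last joint's range is limited). The gripper opens to 85 mm and grips with 20 to 120 N. Pads are 22 mm wide; open, the fingers measure 114 mm over their backs; the gripper's body (76 mm by 85 mm) begins 54 mm behind the grasp point. The pads swing forward as they close: fully open they stand 13 mm farther back than shut.
Start: joints at [-1.178, 0.126, -0.04, 1.405, 0, 1.571], TCP at [0.201, -0.485, 0.231] pointing down, gripper open.
Joint ranges: [-2.72, 2.72], [-0.95, 1.95], [-1.27, 1.35], [-1.78, 2.02], [-1.46, 1.47], [-3.14, 3.14]. Speed limits (rad/s): [2.39, 2.39, 3.01, 3.14, 3.14, 3.14].

INTERFACE

Orientations are given as a rotation vector (axis times angle).
In Python, from cell import ctrl, eyes, nets gives the robot as it stands.
- The arm moves only by the shell command python3 -m jog 'ROWS' [FORCE]. ROWS is a JSON object of lists of equal length, an entry for each row: "dp": the shift along the tool's x, y, z as a fraction of full scale, a list of three; "yaw": the turn about the tool's z as a fraction of full scale; "claw": the closure, from 0 (fully open) to 1 (shut). A call has 1 to 8 rows; each row is the pose to reach, as a shift and turn from the pose commanded when the call began, along the tool's axes at that moment; what a row does not reach only later rows make up. Full scale, the value 1, is 0.15 m for a shift and 120 degrees for a turn. A row lasts 1/12 s, in which the tool goes at most 41.7 mm and 7.16 degrees, less where a joint would pass 70% of its speed; a pose out of reach is approached as far as the arm can. A call with a number of a shift or a turn outside -1 to 1 is refused whole. A call with a gripper value outside its range is refused whole. The fingers move at their own pace and stop on an object; FORCE is the grip in N (left out, the last holds). Time passes only in rows, so rows that repeat a pose let the fingers close. It gives the time, the measured TCP pose, the force, the opening and the grip force at its end, in the units of the state.
- ctrl.observe(): the state, without advancing time (a new reading comes with each control period).
- eyes.capture(name): name is "side" or "top" or "wrist"; returns a dict with "color" (400x640x3 uint8, red, green, blue), "z_map" (400x640 float32, m along the optical axis (not along the pixel's ray), 0 where there is no reading), "vertical_fov" (degrees; the focal length in pixels is half the picture's height over the tangent of half this angle, whatever the lens; pixels are square), "cx", "cy" (the principal point, pixels), "R" (3x3) and "t" (3): a world point X has camera coordinates R X + t; the wrist camera has in their place "hand_eye" (4x4, takes a point from camera to tool coordinates, whose origin is the TCP and whose axes are the flange's). Camera axes: x right, y down, z forward; pixel columns grow to the right and rows downward; lengths in m; the calibration is good to about 2 mm. A picture is of the moment at which its call begins: read the wrist's pose just before it.
- ctrl.hand_in(): hands the job in; it is judged then, once.
Trained networks look in a picture, given as the dict that the camera call returned (one of the last four; its "shot" number tells which), for a name from the list of things; names that differ only in an ending like _2 or _b are one class to them, and where a whole thing is asked for, a point or a joint stands for the part that bears it (a point fixed in the world has none). Each returns a list of dicts, best first, with "score" (0 to 1); they miss things now and then, are a little off and sometimes report something else, mostly with a low value. They report only what shows in the picture. A call takes as long as a camera call. They do not tell look-alikes from the thing itself.
- nets.boxes_of(picture, label): "rect" ([left, top, width, height] in pixels, round what is visible of it).
- nets.outline_of(picture, label): "region" (400x640 bool, what is visible of it) and "rect" ([left, top, width, height] in pixels, round what is visible of it).
- nets.spot_point(picture, label): "position" ([column, row] in pixels: a listed point, or the origin of a listed thing).
The state is a dict: "clock": time; "qpos": joint angles; "joint_velocities": joint speeds; "effort": joint torques, N m; "eef_pos": TCP position; "ee_rot": TCP orientation; "contact_force": force on the tool from outside, world axes, zero at the start; "torque": the same for the moment, N m; "width": opening from 0.0 (shut) to 1.0 (fully open); "finger_force": force on a finger pad.
Only numpy, scipy, OpenCV 4.12 (cv2) and the standard library are available. Lean on these libraries where they do the work, as an engineer would, in place of code of your own. Each camera call takes 0.05 s, during which the arm holds its last target. There are 200 camera calls.

TASK

Take the blue-handled spatula out of the white drying stand and, with its blade, push the four firing tiles back until the stack is square, every tile up against the tray's stop wall. Then slide the spatula into the slot of the leaning blue holder until its collar sits on the block, and let go. Do not touch the tiles with the gripper, and leave the jars and the dental model where they are.

Things in the scene. Friction and masses are not known exactly. Their poses are not given: they have to be found in the camera images.
- spatula: Loose spatula, 70-120 g, upright in the stand, collar on its top, x along the stand's x. Steel blade 80 mm long, 30 wide, 3 thick (last 14 only 20 wide); dark collar 40 x 20 x 6; blue handle 85 long, 22 wide, 14 thick with white end. Origin: middle of the blade's tip; z from tip to handle, x along the blade's width, y across its thickness (flat faces look along y). Either way round is the same.
- spatula_collar (a point): Centre of the underside of the spatula's collar, 80 mm from the tip; axes as the spatula's. Coincides with blue_slot when the spatula is home.
- spatula_grip (a point): Middle of the spatula's handle, 128.5 mm from the tip; axes as the spatula's.
- stand: Fixed white drying stand: an upright slotted block 56 x 50 mm, its top 95 mm above the table, on a steel foot 100 x 100 mm. One vertical slot from the top, 36 mm along x by 6 mm along y, 86 mm deep. Origin under its middle, z up.
- tray: Fixed black tray, floor 4 mm thick. Origin on its underside where a tile's centre lies when square against the stop: a wall 36 mm high, inner face at x = +30 mm. Side walls 22 mm high, inner faces at y = -31.5 and +31.5 mm, run from x = -20 to +30 mm and guide the tiles. Its -x end is open; the floor reaches to x = -67 mm. z up.
- tile1: Firing tile, 60 x 60 x 6 mm, 50 g, loose, terracotta (lowest of the stack of four in the tray). Origin at the centre of its underside, z up, sides along the tray's x and y. Starts 2 to 16 mm short of the stop, towards the tray's -x.
- tile2: Firing tile, 60 x 60 x 6 mm, 50 g, loose, white (second from below of the stack of four in the tray). Origin at the centre of its underside, z up, sides along the tray's x and y. Starts 2 to 16 mm short of the stop, towards the tray's -x.
- tile3: Firing tile, 60 x 60 x 6 mm, 50 g, loose, terracotta (third from below of the stack of four in the tray). Origin at the centre of its underside, z up, sides along the tray's x and y. Starts 2 to 16 mm short of the stop, towards the tray's -x.
- tile4: Firing tile, 60 x 60 x 6 mm, 50 g, loose, white (top of the stack of four in the tray). Origin at the centre of its underside, z up, sides along the tray's x and y. Starts 2 to 16 mm short of the stop, towards the tray's -x.
- blue_holder: Fixed leaning blue holder: a slotted block 56 x 50 x 95 mm that leans 30 degrees back towards the holder's -x, on a dark foot 130 x 75 x 12 mm. White lips, 6 mm high, run along both long sides of its mouth. Empty at the start. Origin under the middle of the foot, z up.
- blue_slot (a point): Centre of the slot's mouth in the blue block's top face, 25 mm to -x of the holder's origin, 110 mm up. z points out along the slot, 30 degrees from vertical towards the holder's -x; x along the slot's 36 mm width (in the plane of the lean), y across its 6 mm gap. Slot 91 mm deep; its mouth is flared across y to 14 mm, narrowing to 6 mm at 6 mm depth.
- yellow_holder: Fixed holder of the same shape in yellow, which already holds a yellow-handled scraper of the same length, its handle sticking out 91 mm along the same lean (30 degrees towards -x). It may stand on either side of the blue one. Origin under the middle of the foot, z up.
- jar_a: Loose bystander: small white powder jar with white cap, 42 mm across, 48 mm high. Origin at the centre of its underside.
- jar_b: Loose bystander: small white powder jar with green cap, 42 mm across, 48 mm high. Origin at the centre of its underside.
- arch_model: Loose bystander: plaster model of a dental arch with white teeth, about 45 x 70 mm, 25 mm high. Origin on its underside, between the ends of the arch.
There are look-alikes about, which are no part of the job. There is more than one size of the spatula; the one meant has the size given above.

How it is judged:
By the outcome, as a careful person would: the job done as asked, in the order asked, and still so for the second after the job is handed in, with the robot touching nothing.
It also fails if it takes over 53 s, if anything falls off the work surface, if the arm or the gripper's body presses on something with over 40 N, if the wrist force passes 120 N, or if a joint passes its speed limit or range.

## Working session

There is one attempt and no reset: what is moved stays moved. The work goes in short steps, Python scripts to look and compute and a shell command to move; the robot and the scene stay as the last step left them, time stands still between calls to the robot, and variables do not carry over. Pictures are saved under pics/ and viewed, at most 10 in all, crops included, and the job is handed in when it is done.

```bash
ls; mkdir -p pics
cat > h.py <<'E'
import numpy as np, cv2, sys
from scipy.spatial.transform import Rotation as Rn
from cell import ctrl, eyes, nets
def f(p): return 200/np.tan(np.radians(p["vertical_fov"])/2)
def RT(p, st=None):
    # camera->world R,t
    if "R" in p: R=np.array(p["R"]);return R.T,-R.T@np.array(p["t"])
    H=np.array(p["hand_eye"]);Rw=Rn.from_rotvec(st["ee_rot"]).as_matrix()
    return Rw@H[:3,:3],Rw@H[:3,3]+np.array(st["eef_pos"])
def cloud(p,st=None):
    z=p["z_map"];v,u=np.mgrid[:400,:640];F=f(p)
    C=np.stack([(u-p["cx"])/F*z,(v-p["cy"])/F*z,z],-1);R,t=RT(p,st)
    W=C@R.T+t;W[z<=0]=np.nan;return W
def ray(p,uv,st=None):
    F=f(p);R,t=RT(p,st);d=R@np.array([(uv[0]-p["cx"])/F,(uv[1]-p["cy"])/F,1]);return t,d
def atz(p,uv,z,st=None):
    t,d=ray(p,uv,st);return t+d*(z-t[2])/d[2]
def proj(p,X,st=None):
    R,t=RT(p,st);c=R.T@(np.array(X)-t);return c[:2]/c[2]*f(p)+[p["cx"],p["cy"]]
def save(p,name,crop=None,s=1):
    im=p["color"][...,::-1]
    if crop: l,t,w,h=crop;im=im[t:t+h,l:l+w]
    cv2.imwrite("pics/"+name,cv2.resize(im,None,fx=s,fy=s,interpolation=cv2.INTER_CUBIC))
E
cat > a.py <<'E'
from h import *
np.set_printoptions(precision=4,suppress=True)
s=ctrl.observe();print(s)
for n in ("top","side"):
    p=eyes.capture(n);save(p,n+".png");W=cloud(p);np.savez(n+".npz",W=W,c=p["color"])
    print(n,RT(p)[1],p["vertical_fov"],p["cx"],p["cy"], p.get("shot"), [k for k in p])
    for l in "spatula spatula_collar spatula_grip stand tray tile1 tile4 blue_holder blue_slot yellow_holder jar_a jar_b arch_model".split():
        for d in nets.spot_point(p,l)[:3]:
            u,v=np.array(d["position"]);q=W[int(np.clip(v,0,399)),int(np.clip(u,0,639))];print(l,round(d["score"],2),np.round([u,v]),q, atz(p,(u,v),0))
E
python3 a.py
```

```text
pics
{'clock': 0.0, 'qpos': array([-1.178 ,  0.1264, -0.0406,  1.4054, -0.    ,  1.5708]), 'joint_velocities': array([ 0.0002,  0.0024, -0.0015,  0.001 ,  0.0008, -0.0012]), 'effort': array([ -0.001 , -43.5914,  35.2925,   0.0173,  -0.0002,  -0.    ]), 'eef_pos': array([ 0.2008, -0.4846,  0.2305]), 'ee_rot': array([-3.0796, -0.6127,  0.0005]), 'contact_force': array([-0.6253, -0.4748, -0.0623]), 'torque': array([ 0.0149, -0.0151,  0.0204]), 'finger_force': 0.0, 'width': 0.9937189822042516}
top [ 0.3553 -0.007   1.1369] 43.42400380022971 320.11119972532316 196.97581898906867 1 ['color', 'z_map', 'vertical_fov', 'cx', 'cy', 'R', 't', 'shot']
spatula 0.65 [307. 272.] [0.4207 0.0108 0.128 ] [0.427  0.0133 0.    ]
spatula 0.55 [361. 237.] [ 0.4796 -0.1073  0.0961] [ 0.4895 -0.1182  0.    ]
spatula 0.41 [366. 195.] [ 0.5831 -0.1444  0.0028] [ 0.5834 -0.1449  0.    ]
spatula_collar 0.57 [308. 265.] [0.4245 0.0059 0.2292] [0.4419 0.0091 0.    ]
spatula_collar 0.53 [370. 189.] [ 0.5782 -0.1448  0.0863] [ 0.5964 -0.1563  0.    ]
spatula_grip 0.66 [305. 264.] [0.4288 0.0125 0.2312] [0.4458 0.01
[... 3018 characters left out ...]
3 0.5971 0.    ]
yellow_holder 0.87 [320. 219.] [0.6072 0.0472 0.0142] [0.6122 0.0646 0.    ]
yellow_holder 0.63 [284. 315.] [ 0.4862 -0.3283  0.0294] [ 0.4874 -0.3004  0.    ]
jar_a 0.76 [361. 275.] [ 0.6681 -0.2102  0.0152] [ 0.6748 -0.1935  0.    ]
jar_a 0.55 [358. 244.] [ 0.6913 -0.0856  0.0152] [ 0.6975 -0.069   0.    ]
jar_a 0.38 [276. 263.] [ 0.4772 -0.144   0.0143] [ 0.4779 -0.126   0.    ]
jar_b 0.76 [361. 275.] [ 0.6681 -0.2102  0.0152] [ 0.6748 -0.1935  0.    ]
jar_b 0.55 [358. 244.] [ 0.6913 -0.0856  0.0152] [ 0.6975 -0.069   0.    ]
jar_b 0.38 [276. 263.] [ 0.4772 -0.144   0.0143] [ 0.4779 -0.126   0.    ]
arch_model 0.55 [260. 195.] [0.4427 0.0144 0.1188] [0.439  0.2287 0.    ]
```

View pics/top.png

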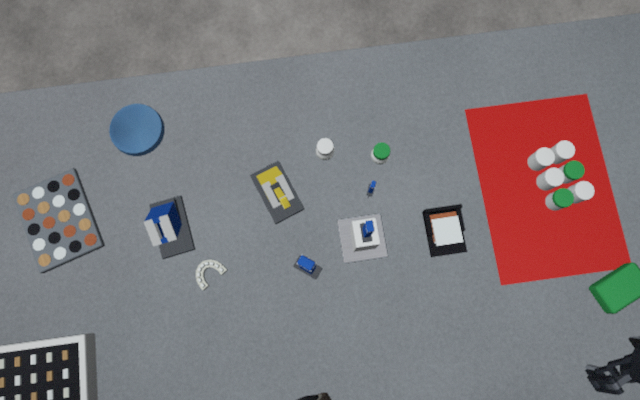

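View pics/side.png

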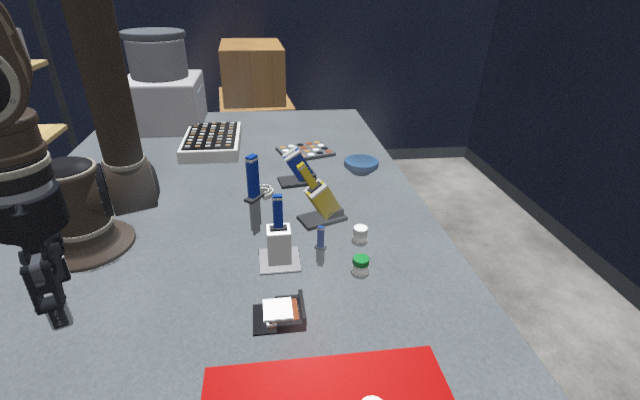

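The top view shows the target in the white stand at (362,238), the tray at (446,230) with its stop towards +x, and the blue holder at (170,227). In the side view the target is at (278,215). The upright blue handles at (253,177) and (321,237) are look-alikes. Next I'll fit the poses from the clouds.

```bash
cat > b.py <<'E'
from h import *
np.set_printoptions(precision=4,suppress=True)
W=np.load("top.npz")["W"];c=np.load("top.npz")["c"].astype(int)
def rect(m,n):
    q=(W[m][:,:2]*1000).astype(np.float32);r=cv2.minAreaRect(q);print(n,m.sum(),"c",np.array(r[0]),"size",np.array(r[1]),"ang",r[2],"zmed",np.median(W[m][:,2]))
x,y,z=W[...,0],W[...,1],W[...,2]
R,G,B=c[...,0],c[...,1],c[...,2]
near=lambda X,Y,r:(abs(x-X)<r)&(abs(y-Y)<r)
vals=lambda m:print(np.histogram(z[m],bins=np.arange(-.01,.22,.01))[0])
s=near(.48,-.115,.09);vals(s)
rect(s&(z>.085)&(z<.102),"standtop");rect(s&(z>.15),"handle top");rect(s&(z>.004)&(z<.03),"standfoot")
t=near(.48,-.305,.07);vals(t)
rect(t&(z>.012)&(R>180)&(G>170),"tile4");rect(t&(z>.003)&(R<80),"tray dark");rect(t&(z>.003),"tray all");rect(t&(z>.031),"stop")
b=near(.56,.28,.11)&(z>.004);vals(b)
rect(b&(z<.03),"bluefoot");rect(b&(z>.07)&(B>R+40),"blue blk");rect(b&(z>.08)&(R>150),"blue white lips")
yl=near(.6,.06,.09)&(z>.004)
rect(yl&(z<.03),"yfoot")
E
python3 b.py
python3 - <<'E'
from h import *
s=ctrl.observe();p=eyes.capture("wrist");save(p,"w0.png");print(p["hand_eye"],p["vertical_fov"],p["cx"],p["cy"],RT(p,s)[1])
E
```

```text
[1875 3504   69   16   21   20   18   25   18   22  428   64    7   13
    4   12    7   10   12   88    1    0]
standtop 475 c [ 487.1123 -120.7468] size [56.6658 50.5128] ang 1.0294955968856812 zmed 0.09555774536767458
handle top 118 c [ 486.6226 -120.4632] size [22.5002 14.2163] ang 1.1640710830688477 zmed 0.18543279458130307
standfoot 1206 c [ 479.8596 -115.86  ] size [176.3388 179.8677] ang 89.90258026123047 zmed 0.006295778646540406
[ 796 1621  106  888  309   11    0    0    0    0    0    0    0    0
    0    0    0    0    0    0    0    0]
tile4 690 c [ 475.5973 -307.5266] size [59.0287 58.7614] ang 1.2900208234786987 zmed 0.028545823967426998
tray dark 734 c [ 476.1252 -307.3802] size [103.882   83.3218] ang 0.3823292553424835 zmed 0.010725181302238984
tray all 1963 c [ 480.0296 -304.9201] size [139.6251 139.6257] ang 89.97146606445312 zmed 0.02361347456202889
stop 230 c [ 488.8711 -306.9083] size [83.5981 82.2747] ang 88.34627532958984 zmed 0.03447392520664938
[  0 439 879 128  98  60  59  57  69  80 174 285 261  96   0   0   0   0
   0   0   0   0]
bluefoot 1446 c [559.7022 280.4702] size [219.5528 218.2804] ang 0.20238636434078217 zmed 0.012076100525965638
blue blk 380 c [561.6375 301.8262] size [79.6411 50.6595] ang 10.448014259338379 zmed 0.09692960742500334
blue white lips 452 c [545.2447 300.4159] size [48.7194 49.507 ] ang 9.543572425842285 zmed 0.10997341718037668
yfoot 975 c [600.1646  60.0207] size [177.6492 178.5947] ang 0.13869205117225647 zmed 0.011594898764768269
[[ 9.93742572e-04 -9.57675781e-01 -2.87847375e-01  7.19935635e-02]
 [ 9.99999127e-01  7.01016604e-04  1.12002092e-03 -6.25893807e-04]
 [-8.70831119e-04 -2.87848237e-01  9.57675641e-01 -1.42734948e-01]
 [ 0.00000000e+00  0.00000000e+00  0.00000000e+00  1.00000000e+00]] 64.98965835698915 318.3382025640069 198.86538644959163 [ 0.26722463 -0.45686624  0.3740079 ]
```

```bash
cat >> b.py <<'E'
print('----')
K=cv2.connectedComponents
def comp(m,X,Y):
    n,l=K(m.astype(np.uint8));d=np.hypot(x-X,y-Y);d[~m]=9;i=np.unravel_index(np.nanargmin(d),d.shape);return l==l[i]
dark=(R<70)&(G<70)&(B<70)&(abs(x)<.9)
hb=comp(near(.56,.28,.11)&(z>.005),.56,.26);rect(hb,"blue whole")
rect(comp(near(.56,.28,.11)&dark&(z>.005)&(z<.02),.58,.25),"blue foot dark")
tr=comp(near(.48,-.305,.09)&(dark),.52,-.31);rect(tr,"tray dark")
m=t&(z>.031)&(z<.045)&(x>.5);rect(m,"stop");v,u=np.nonzero(m);A=np.polyfit(y[m],x[m],1);print("stop yaw",np.degrees(np.arctan(A[0])))
m=t&(z>.012)&(R>180)&(G>170)
for lab,mm in (("wt",m),):
    v,u=np.nonzero(mm);print(u.min(),u.max(),v.min(),v.max())
    # edges by row: y of left/right, 
    L=np.array([[W[r,u[v==r].min()],W[r,u[v==r].max()]] for r in range(v.min()+3,v.max()-3)])
    for k in (0,1):print("side yaw",np.degrees(np.arctan(np.polyfit(L[:,k,0],L[:,k,1],1)[0])),L[:,k,1].mean())
E
cat > mv.py <<'E'
# usage: mv.py x y z yawdeg  (TCP target world) -> dp and yaw fractions
from h import *
s=ctrl.observe();Rw=Rn.from_rotvec(s["ee_rot"]).as_matrix();a=list(map(float,sys.argv[1:]))
cur=np.degrees(np.arctan2(Rw[1,0],Rw[0,0]))
d=Rw.T@(np.array(a[:3])-s["eef_pos"])/.15
print("t",s["clock"],"eef",np.round(s["eef_pos"],4),"yaw",round(cur,2),"zax",np.round(Rw[:,2],3),"F",np.round(s["contact_force"],1),"w",round(s["width"]*85,1),"ff",round(s["finger_force"],1),"q6",round(s["qpos"][5],2))
print("dp",np.round(d,3),"yaw",round(-(a[3]-cur)/120,3))
E
python3 b.py|sed -n '/----/,$p';python3 mv.py .487 -.1207 .235 1.1
```

```text
----
blue whole 2154 c [570.2125 302.606 ] size [130.5806  77.1373] ang 9.197287559509277 zmed 0.051191399879644606
blue foot dark 7 c [571.4724 267.5898] size [13.6022  1.147 ] ang 6.097167015075684 zmed 0.011854709789052675
tray dark 804 c [ 475.6151 -307.0532] size [ 83.1259 103.3487] ang 89.908935546875 zmed 0.007175332387617472
stop 153 c [ 514.9642 -308.0814] size [29.0892 83.7067] ang 0.8842595219612122 zmed 0.03627667766703624
stop yaw 0.36121222941650843
432 462 216 244
side yaw 1.5599777167761972 -0.27883625477924173
side yaw 1.0704150689918814 -0.33537396432411914
t 1.45 eef [ 0.2009 -0.485   0.2313] yaw 22.5 zax [-0. -0. -1.] F [-0.3 -0.1  0.1] w 84.9 ff 0.0 q6 1.57
dp [ 2.691 -1.514 -0.025] yaw 0.178
```

View pics/w0.png

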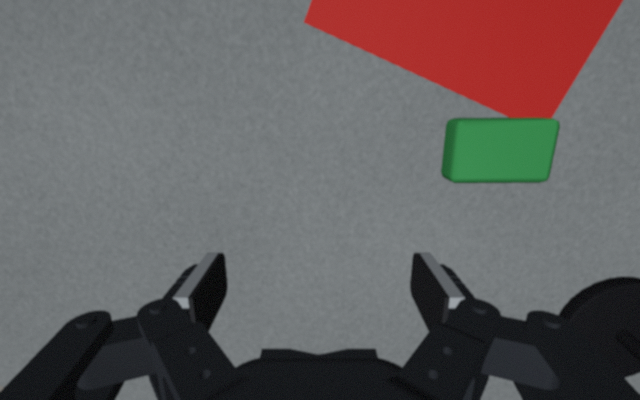

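The wrist view shows the open fingers at (210,280) and (430,280), over bare table with the red mat ahead. Moving to the stand now.

```bash
python3 -m jog '{"dp":[[0.9,-0.5,0],[0.9,-0.5,0],[0.9,-0.5,0],[0.9,-0.5,0]],"yaw":[0,0,0,0],"claw":[0,0,0,0]}' 40; python3 -m jog '{"dp":[[0.9,-0.5,0],[0.9,-0.5,0],[0.9,-0.5,0],[0.9,-0.5,0],[0.9,-0.5,0]],"yaw":[0.178,0.178,0.178,0.178,0.178],"claw":[0,0,0,0,0]}'; python3 mv.py .487 -.1207 .235 1.1
python3 - <<'E'
from h import *
s=ctrl.observe();p=eyes.capture("wrist");np.savez("w1.npz",W=cloud(p,s),c=p["color"]);save(p,"w1.png")
E
```

```text
clock: 1.78
eef_pos: [0.298, -0.3619, 0.2314]
ee_rot: [-3.081, -0.613, -0.001]
contact_force: [0.6, -0.2, -0.1]
width: 0.998
finger_force: 0.0
clock: 2.2
eef_pos: [0.3957, -0.239, 0.2314]
ee_rot: [-3.14, -0.036, -0.002]
contact_force: [-0.3, -0.1, -0.6]
width: 1.003
finger_force: 0.0
t 2.2 eef [ 0.3957 -0.239   0.2314] yaw 1.33 zax [ 0.002  0.001 -1.   ] F [-0.3 -0.1 -0.6] w 85.2 ff 0.0 q6 2.57
dp [ 0.627 -0.775 -0.022] yaw 0.002
```

View pics/w1.png

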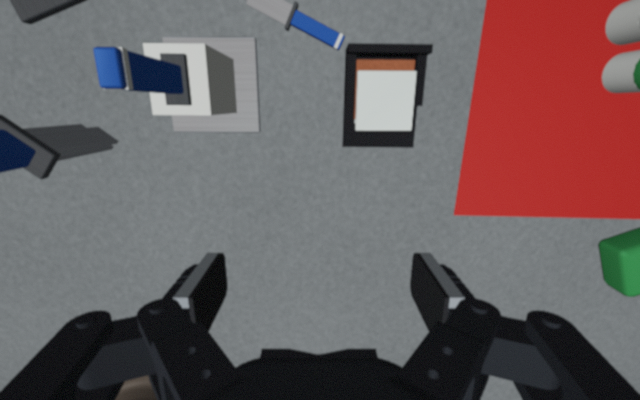

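The wrist view shows the stand top at (185,78) with the handle end at (110,68). The tray's stop wall is at (390,48), with white tile4 at (387,100) and terracotta showing behind it. I'll refine the poses from this cloud.

```bash
cat > c.py <<'E'
from h import *
np.set_printoptions(precision=1,suppress=True)
d=np.load(sys.argv[1]);W=d["W"];c=d["c"].astype(int);x,y,z=W[...,0],W[...,1],W[...,2];R,G,B=c[...,0],c[...,1],c[...,2]
def rect(m,n):
    q=(W[m][:,:2]*1000).astype(np.float32);r=cv2.minAreaRect(q);print(n,m.sum(),"c",np.array(r[0]),"size",np.array(r[1]),"ang %.2f z %.1f"%(r[2],1000*np.median(W[m][:,2])), "lo",q.min(0),"hi",q.max(0))
near=lambda X,Y,r:(abs(x-X)<r)&(abs(y-Y)<r)
s=near(.487,-.12,.035)
rect(s&(z>.092)&(z<.098),"standtop");rect(s&(z>.182),"handletop")
t=near(.48,-.307,.075)
rect(t&(z>.026)&(z<.031)&(R>150)&(G>140),"tile4");rect(t&(z>.033),"stop")
rect(t&(R<60)&(G<60),"dark")
m=t&(z>.016)&(z<.027)&(R>G+40);rect(m,"terracotta")
rect(t&(z>.002)&(z<.006)&(R<60),"floor")
E
python3 c.py w1.npz
```

```text
standtop 2536 c [ 485.  -119.8] size [55.7 50.8] ang 1.22 z 95.0 lo [ 456.6 -145.6] hi [513.2 -93.9]
handletop 1160 c [ 484.9 -120.2] size [22.1 15.3] ang 1.12 z 185.7 lo [ 473.8 -127.8] hi [ 495.9 -112.5]
tile4 3349 c [ 473.8 -307.4] size [59.4 59.9] ang 1.23 z 28.1 lo [ 443.6 -337.7] hi [ 503.3 -277. ]
stop 16236 c [ 466.  -290.9] size [ 81.1 148.9] ang 74.47 z 312.1 lo [ 405.  -348.1] hi [ 527.5 -232. ]
dark 17746 c [ 465.6 -290. ] size [121.3 116.4] ang 0.23 z 310.8 lo [ 405.  -348.3] hi [ 526.5 -232. ]
terracotta 569 c [ 509.7 -305.6] size [ 9.8 60.8] ang 1.14 z 22.1 lo [ 504.3 -336.1] hi [ 514.6 -275.2]
floor 1380 c [ 478.7 -293.4] size [111.3 108.7] ang 0.59 z 4.0 lo [ 423.2 -348.3] hi [ 533.8 -238.5]
```

```bash
python3 -m jog '{"dp":[[0.627,-0.775,0],[0.627,-0.775,0],[0.627,-0.775,0],[0.627,-0.775,0],[0.627,-0.775,0]],"yaw":[0,0,0,0,0],"claw":[0,0,0,0,0]}'; python3 mv.py .487 -.1207 .1245 1.1
```

```text
clock: 2.67
eef_pos: [0.4867, -0.1229, 0.2308]
ee_rot: [-3.141, -0.038, -0.0]
contact_force: [-0.7, -0.0, -0.1]
width: 0.998
finger_force: 0.0
t 2.6667 eef [ 0.4867 -0.1229  0.2308] yaw 1.38 zax [ 0.     0.001 -1.   ] F [-0.7 -0.  -0.1] w 84.9 ff 0.0 q6 2.87
dp [ 0.002 -0.014  0.709] yaw 0.002
```

```bash
python3 -m jog '{"dp":[[-0.005,-0.017,0.3],[-0.005,-0.017,0.709],[-0.005,-0.017,0.709],[-0.005,-0.017,0.709],[-0.005,-0.017,0.709]],"yaw":[0.002,0.002,0.002,0.002,0.002],"claw":[0,0,0,0,0]}'; python3 mv.py .486 -.1204 .1245 1.2; python3 -m jog '{"dp":[[0,0,0],[0,0,0],[0,0,0],[0,0,0],[0,0,0],[0,0,0],[0,0,0],[0,0,0]],"yaw":[0,0,0,0,0,0,0,0],"claw":[1,1,1,1,1,1,1,1]}' 30; python3 mv.py .486 -.1204 .1845 1.2
```

```text
clock: 3.08
eef_pos: [0.4826, -0.1233, 0.1245]
ee_rot: [-3.141, -0.023, 0.004]
contact_force: [0.3, -0.5, 1.2]
width: 1.0
finger_force: 0.0
t 3.0833 eef [ 0.4826 -0.1233  0.1245] yaw 0.84 zax [-0.003  0.    -1.   ] F [ 0.3 -0.5  1.2] w 85.0 ff 0.0 q6 2.88
dp [ 0.023 -0.019 -0.   ] yaw -0.003
clock: 3.75
eef_pos: [0.4842, -0.1217, 0.1254]
ee_rot: [-3.14, -0.026, -0.002]
contact_force: [0.3, 5.2, 3.8]
width: 0.159
finger_force: 29.8
t 3.75 eef [ 0.4842 -0.1217  0.1254] yaw 0.94 zax [ 0.001  0.002 -1.   ] F [0.3 5.2 3.8] w 13.5 ff 29.8 q6 2.88
dp [ 0.013 -0.009 -0.394] yaw -0.002
```

```bash
python3 -m jog '{"dp":[[0,-0.006,-0.1],[0,-0.006,-0.25],[0,-0.006,-0.4],[0,-0.006,-0.4],[0,-0.006,-0.4]],"yaw":[0,0,0,0,0],"claw":[1,1,1,1,1]}' 25; python3 mv.py .4255 -.1204 .1805 1.2
python3 - <<'E'
from h import *
s=ctrl.observe();p=eyes.capture("wrist");np.savez("w2.npz",W=cloud(p,s),c=p["color"]);save(p,"w2.png")
p=eyes.capture("side");save(p,"s2.png",(220,150,130,130),4)
E
```

```text
clock: 4.17
eef_pos: [0.4845, -0.1215, 0.1855]
ee_rot: [3.141, 0.025, 0.003]
contact_force: [0.9, 1.6, -0.9]
width: 0.158
finger_force: 29.3
t 4.1667 eef [ 0.4845 -0.1215  0.1855] yaw 0.92 zax [ 0.002 -0.    -1.   ] F [ 0.9  1.6 -0.9] w 13.5 ff 29.3 q6 2.88
dp [-0.393 -0.014  0.032] yaw -0.002
```

View pics/s2.png

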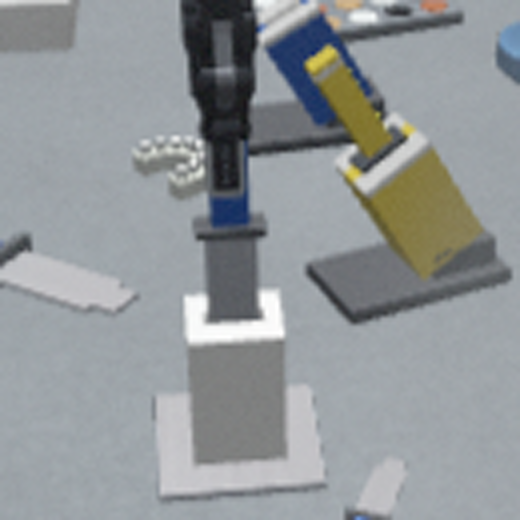

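The side view shows the spatula held upright and lifted, with about 20 mm of blade still in the slot and the blade meeting the stand at (232,310). Both holders lean their handles towards −x. The tool can't tilt, so I'll pivot the spatula in the grip against the stand's slot edge.

```bash
python3 -m jog '{"dp":[[-0.05,-0.005,0.0],[-0.1,-0.005,0.0],[-0.15,-0.005,0.005],[-0.2,-0.005,0.01],[-0.25,-0.005,0.015],[-0.3,-0.005,0.02],[-0.35,-0.005,0.027],[-0.38,-0.005,0.03]],"yaw":[0,0,0,0,0,0,0,0],"claw":[1,1,1,1,1,1,1,1]}' 20; python3 mv.py .4255 -.1204 .1805 1.2
python3 - <<'E'
from h import *
p=eyes.capture("side");save(p,"s3.png",(220,150,130,130),4)
E
```

```text
clock: 4.93
eef_pos: [0.4257, -0.1217, 0.1804]
ee_rot: [3.141, 0.024, -0.0]
contact_force: [3.1, 0.5, -0.6]
width: 0.157
finger_force: 29.5
t 4.9333 eef [ 0.4257 -0.1217  0.1804] yaw 0.89 zax [-0. -0. -1.] F [ 3.1  0.5 -0.6] w 13.3 ff 29.5 q6 2.85
dp [-0.001 -0.009 -0.001] yaw -0.003
```

View pics/s3.png

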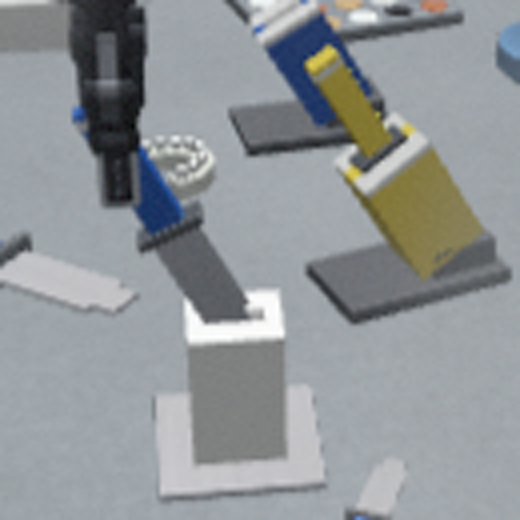

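The spatula has pivoted: the blade leans about 30°, parallel to the yellow block, with its tip still in the slot at (240,315). Next I'll withdraw it along its axis and measure the tilt.

```bash
python3 -m jog '{"dp":[[-0.05,-0.003,-0.1],[-0.1,-0.003,-0.2],[-0.2,-0.003,-0.4],[-0.2,-0.003,-0.4],[-0.2,-0.003,-0.4]],"yaw":[0,0,0,0,0],"claw":[1,1,1,1,1]}' 80
cat > tilt.py <<'E'
from h import *
np.set_printoptions(precision=1,suppress=True)
from scipy.spatial import ConvexHull
for cam in sys.argv[1:]:
    s=ctrl.observe();p=eyes.capture(cam);np.savez("t_%s.npz"%cam,W=cloud(p,s),c=p["color"])
    W=cloud(p,s);c=p["color"].astype(int)
    Rw=Rn.from_rotvec(s["ee_rot"]).as_matrix();T=(W-s["eef_pos"])@Rw*1000
    gray=(c.max(-1)-c.min(-1)<25)
    # below the fingertips: blade + collar
    m=(T[...,2]>30)&(T[...,2]<105)&(abs(T[...,1])<12)&(T[...,0]>-10)&(T[...,0]<95)&(W[...,2]>.02)&gray
    q=T[m];print(cam,m.sum(),"tool mean",q.mean(0))
    if len(q)>20:
        w=np.linalg.svd(q[:,[0,2]]-q[:,[0,2]].mean(0))[2][0];print("PCA tilt",np.degrees(np.arctan2(w[0],w[1])))
        r=cv2.minAreaRect(q[:,[0,2]].astype(np.float32));print("rect",np.array(r[0]),np.array(r[1]),"ang",r[2],"x,z lo/hi",q.min(0),q.max(0))
        A=np.c_[q[:,0],q[:,2],np.ones(len(q))];k=np.linalg.lstsq(A,q[:,1],rcond=None)[0];print("plane y slopes deg x,z",np.degrees(k[:2]))
E
python3 tilt.py side wrist; python3 mv.py .41 -.121 .235 1.2
python3 - <<'E'
from h import *
np.set_printoptions(precision=1,suppress=True)
d=np.load("w1.npz");W=d["W"];x,y,z=W[...,0],W[...,1],W[...,2]
m=(x>.47)&(x<.54)&(abs(y+.307)<.05)&(z>.032)&(z<.045);q=(W[m][:,:2]*1000).astype(np.float32);print(cv2.minAreaRect(q),q.min(0),q.max(0))
E
```

```text
clock: 5.4
eef_pos: [0.3966, -0.122, 0.2417]
ee_rot: [3.14, 0.024, 0.003]
contact_force: [-0.0, 1.3, -1.4]
width: 0.148
finger_force: 79.2
side 360 tool mean [45.4  1.5 59.7]
PCA tilt 29.75961324462659
rect [45.6 59.7] [75.3 30.3] ang 63.65231704711914 x,z lo/hi [16.  -2.1 30.1] [70.2  5.2 96.1]
plane y slopes deg x,z [-0.1 -0.2]
wrist 231 tool mean [56.5  0.2 51.4]
PCA tilt -155.20498900184649
rect [60.5 60.2] [67.   4.9] ang 67.80826568603516 x,z lo/hi [45.8 -1.3 30. ] [70.9  1.7 92.2]
plane y slopes deg x,z [-1.8  0.8]
t 5.5 eef [ 0.3965 -0.1217  0.2396] yaw 0.89 zax [-0.001  0.    -1.   ] F [-0.3 -1.  -1. ] w 13.0 ff 79.2 q6 2.83
dp [ 0.09  -0.003  0.031] yaw -0.003
((523.2438354492188, -306.6396484375), (8.452380180358887, 83.04823303222656), 0.49503135681152344) [ 518.7 -348.1] [ 527.5 -265.1]
```

```bash
python3 -m jog '{"dp":[[0.1,0.25,0],[0.15,0.5,0],[0.2,0.75,0],[0.2,1,0],[0.2,1,0],[0.2,1,0],[0.2,1,0],[0.2,1,0]],"yaw":[0,-0.06,-0.12,-0.18,-0.24,-0.3,-0.36,-0.42],"claw":[1,1,1,1,1,1,1,1]}' 80;  python3 mv.py .43 -.363 .18 91.2
```

```text
clock: 6.17
eef_pos: [0.4287, -0.2714, 0.2383]
ee_rot: [-2.841, -1.335, 0.004]
contact_force: [0.6, 0.1, -0.9]
width: 0.153
finger_force: 79.3
t 6.1667 eef [ 0.4287 -0.2714  0.2383] yaw 50.33 zax [-0.003  0.002 -1.   ] F [ 0.6  0.1 -0.9] w 13.0 ff 79.3 q6 1.7
dp [-0.464  0.398  0.387] yaw -0.341
```

```bash
python3 -m jog '{"dp":[[-0.2,0.15,0.1],[-0.4,0.3,0.2],[-0.464,0.398,0.3],[-0.464,0.398,0.387],[-0.464,0.398,0.387],[-0.464,0.398,0.387],[-0.464,0.398,0.387],[-0.464,0.398,0.387]],"yaw":[-0.06,-0.12,-0.18,-0.24,-0.3,-0.341,-0.341,-0.341],"claw":[1,1,1,1,1,1,1,1]}';  python3 mv.py .43 -.363 .120 91.2; python3 tilt.py side wrist
python3 - <<'E'
from h import *
np.set_printoptions(precision=1,suppress=True)
for n in ("wrist","side"):
    d=np.load("t_%s.npz"%n);W=d["W"];c=d["c"].astype(int);x,y,z=W[...,0],W[...,1],W[...,2]
    cv2.imwrite("pics/t1_%s.png"%n,cv2.resize(d["c"][...,::-1] if n=="wrist" else d["c"][240:360,220:340,::-1],None,fx=1 if n=="wrist" else 4,fy=1 if n=="wrist" else 4))
    b=(z>.05)&(z<.15)&(abs(x-.43)<.03)&(y>-.36)&(y<-.27)&(c.max(-1)-c.min(-1)<25);q=W[b]*1000;print(n,len(q),q.min(0) if len(q) else 0,q.max(0) if len(q) else 0)
E
```

```text
clock: 6.83
eef_pos: [0.4299, -0.3626, 0.1809]
ee_rot: [-2.204, -2.235, 0.0]
contact_force: [0.7, 0.0, -1.2]
width: 0.153
finger_force: 79.3
t 6.8333 eef [ 0.4299 -0.3626  0.1809] yaw 90.79 zax [-0.002  0.002 -1.   ] F [ 0.7  0.  -1.2] w 13.0 ff 79.3 q6 0.86
dp [-0.004  0.001  0.406] yaw -0.003
side 31 tool mean [36.5 -0.3 66. ]
PCA tilt 40.26410504337539
rect [31.2 62.7] [75.6 19. ] ang 42.09571075439453 x,z lo/hi [ 9.4 -2.2 30.4] [65.6  0.7 85.7]
plane y slopes deg x,z [ 3.8 -1.8]
wrist 233 tool mean [57.7 -1.3 51.1]
PCA tilt -155.2645400469907
rect [61.3 60. ] [65.4  4.8] ang 66.95880889892578 x,z lo/hi [46.4 -2.8 30.4] [72.2  0.2 90.9]
plane y slopes deg x,z [-0.  0.]
wrist 220 [ 426.4 -315.1   90.5] [ 429.4 -290.4  150. ]
side 29 [ 427.2 -341.3   95.3] [ 430.1 -296.8  138.1]
```

View pics/t1_wrist.png

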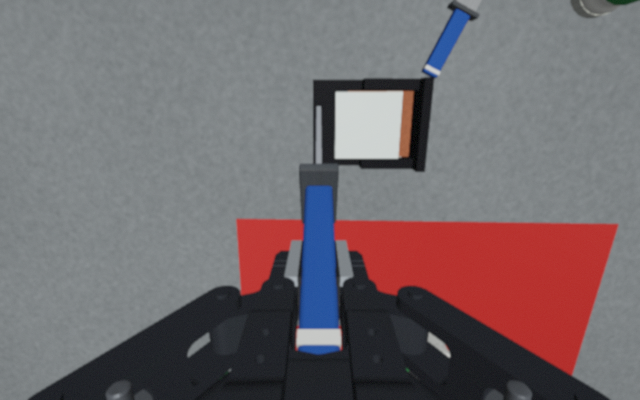

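The wrist view shows the blade edge-on at (318,135), over the open end of the tray. White tile4 is at (368,125) and the stop wall at (424,125). The blade is clear of the tiles, so I'll lower it.

```bash
python3 -m jog '{"dp":[[0,0,0.2],[0,0,0.35],[0,0,0.45],[0,0,0.5],[0,0,0.5],[0,0,0.5]],"yaw":[-0.003,-0.003,-0.003,-0.003,-0.003,-0.003],"claw":[1,1,1,1,1,1]}';  python3 mv.py .46 -.363 .105 91.2
python3 - <<'E'
from h import *
np.set_printoptions(precision=1,suppress=True)
s=ctrl.observe();p=eyes.capture("side");c=p["color"].astype(int);W=cloud(p);x,y,z=W[...,0],W[...,1],W[...,2]
b=(z>.003)&(z<.10)&(abs(x-.43)<.008)&(y>-.40)&(y<-.27);q=W[b]*1000
i=np.argsort(q[:,2])[:12];print(q[i])
E
```

```text
clock: 7.43
eef_pos: [0.4303, -0.3629, 0.1078]
ee_rot: [2.197, 2.246, -0.0]
contact_force: [0.3, -0.8, -0.1]
width: 0.149
finger_force: 79.4
t 7.4333 eef [ 0.4303 -0.3629  0.1078] yaw 91.27 zax [-0. -0. -1.] F [ 0.3 -0.8 -0.1] w 12.7 ff 79.4 q6 0.85
dp [-0.005  0.198  0.019] yaw 0.001
[[ 430.1 -372.8    3. ]
 [ 424.3 -360.3    3.1]
 [ 422.3 -355.2    3.1]
 [ 433.8 -349.1    3.1]
 [ 437.7 -357.     3.1]
 [ 432.  -391.6    3.1]
 [ 430.1 -375.3    3.1]
 [ 424.2 -348.1    3.2]
 [ 422.1 -335.3    3.2]
 [ 432.  -380.2    3.2]
 [ 435.7 -361.7    3.2]
 [ 428.2 -368.     3.2]]
```

```bash
python3 -m jog '{"dp":[[0,0,0.015],[0,0.04,0.015],[0,0.07,0.015],[0,0.1,0.015],[0,0.125,0.015],[0,0.15,0.015],[0,0.17,0.015],[0,0.18,0.015]],"yaw":[0,0,0,0,0,0,0,0],"claw":[1,1,1,1,1,1,1,1]}' 100;  python3 mv.py .46 -.363 .105 91.2; python3 -m jog '{"dp":[[0,0.01,0],[0,0.015,0],[0,0.02,0],[0,0.02,0]],"yaw":[0,0,0,0],"claw":[1,1,1,1]}';python3 mv.py .46 -.363 .105 91.2
```

```text
clock: 8.15
eef_pos: [0.4569, -0.3622, 0.105]
ee_rot: [-2.195, -2.246, 0.002]
contact_force: [-3.9, -0.3, 0.9]
width: 0.151
finger_force: 98.3
t 8.15 eef [ 0.4569 -0.3622  0.105 ] yaw 91.32 zax [-0.002 -0.    -1.   ] F [-3.9 -0.3  0.9] w 12.8 ff 98.3 q6 0.88
dp [-0.006  0.021 -0.   ] yaw 0.001
clock: 8.48
eef_pos: [0.4601, -0.3622, 0.105]
ee_rot: [-2.196, -2.246, 0.0]
contact_force: [-2.6, 0.6, -0.7]
width: 0.153
finger_force: 98.2
t 8.4833 eef [ 0.4601 -0.3622  0.105 ] yaw 91.3 zax [-0.  0. -1.] F [-2.6  0.6 -0.7] w 13.0 ff 98.2 q6 0.88
dp [-0.006 -0.001 -0.   ] yaw 0.001
```

Still only sliding friction, so not home yet. I'll keep going in small steps until the force rises.

```bash
python3 -m jog '{"dp":[[0,0.005,0],[0,0.01,0],[0,0.01,0]],"yaw":[0,0,0],"claw":[1,1,1]}'|grep -E "eef|contact"; python3 -m jog '{"dp":[[0,0.005,0],[0,0.01,0],[0,0.01,0]],"yaw":[0,0,0],"claw":[1,1,1]}'|grep -E "eef|contact";python3 mv.py .46 -.363 .105 91.2
```

```text
eef_pos: [0.4607, -0.3622, 0.105]
contact_force: [-5.8, -0.2, 0.4]
eef_pos: [0.4612, -0.3621, 0.1049]
contact_force: [-9.0, -0.2, 2.4]
t 8.9833 eef [ 0.4612 -0.3621  0.1049] yaw 91.29 zax [-0.004 -0.    -1.   ] F [-9.  -0.2  2.4] w 13.0 ff 98.8 q6 0.88
dp [-0.005 -0.008 -0.001] yaw 0.001
```

```bash
python3 -m jog '{"dp":[[0,0.01,0],[0,0.02,0],[0,0.02,0],[0,0.02,0]],"yaw":[0,0,0,0],"claw":[1,1,1,1]}'|grep -E "eef|contact";python3 mv.py .44 -.363 .105 91.2
python3 - <<'E'
from h import *
s=ctrl.observe();p=eyes.capture("wrist");save(p,"w4.png",(280,60,200,150),4)
E
```

```text
eef_pos: [0.4624, -0.3621, 0.1049]
contact_force: [-14.9, -0.6, 6.2]
t 9.3167 eef [ 0.4624 -0.3621  0.1049] yaw 91.29 zax [-0.008 -0.001 -1.   ] F [-14.9  -0.6   6.2] w 12.7 ff 100.1 q6 0.89
dp [-0.002 -0.15   0.   ] yaw 0.001
```

View pics/w4.png

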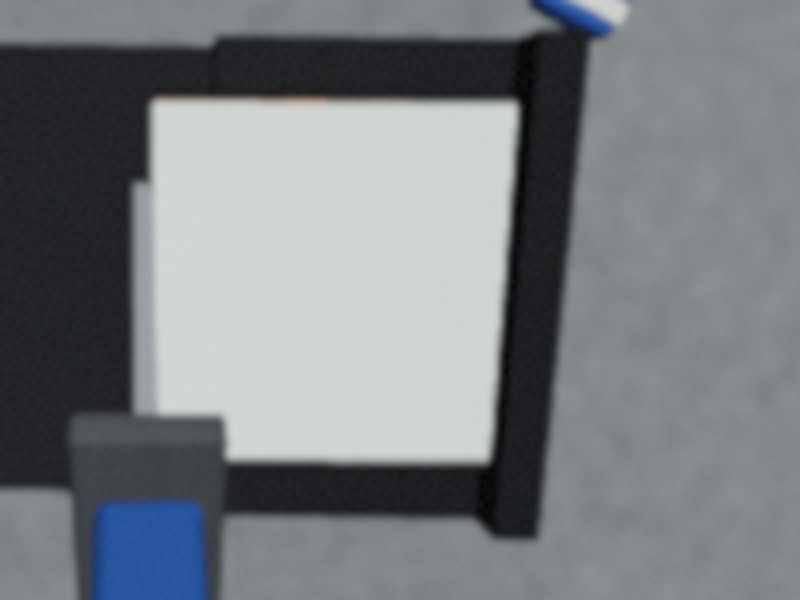

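Tile4 at (335,280) is flush with the stop wall, and the blade is against its back edge at (143,300). I'll back off and check the rear faces of the stack for tiles that lag.

```bash
python3 -m jog '{"dp":[[0,-0.1,0],[0,-0.3,0],[0,-0.5,0],[0,-0.75,0],[0,-0.75,0]],"yaw":[0,0,0,0,0],"claw":[1,1,1,1,1]}' 80|grep -E "eef|contact"
cat > e.py <<'E'
from h import *
np.set_printoptions(precision=1,suppress=True)
s=ctrl.observe();p=eyes.capture("wrist");W=cloud(p,s);c=p["color"].astype(int);x,y,z=W[...,0],W[...,1],W[...,2]
uv=[proj(p,X,s) for X in ((.44,-.34,.02),(.47,-.27,.02))];print(uv)
u=int(np.mean([k[0] for k in uv]));v=int(np.mean([k[1] for k in uv]));l=min(max(0,u-80),480);t_=min(max(0,v-60),280)
save(p,sys.argv[1],(l,t_,160,120),5)
m=(x>.43)&(x<.52)&(abs(y+.307)<.027)&(z>.005)&(z<.032)
for a,b in ((4.5,10),(10,16),(16,22),(22,27),(27,30)):
    k=m&(z*1000>a)&(z*1000<b)
    if k.sum():
        q=(W[k]*1000);print(a,b,k.sum(),np.percentile(q[:,0]+ (q[:,1]+307)*.021,[0,2,10,50,100]),np.median(c[k],0))
E
python3 e.py w5.png;python3 mv.py .44 -.363 .105 91.2
```

```text
eef_pos: [0.3495, -0.3638, 0.1051]
contact_force: [-0.7, 0.3, -2.3]
[array([442.9, 176.8]), array([500.9,  76.8])]
4.5 10 467 [429.6 431.8 435.8 457.6 459.5] [35. 33. 33.]
10 16 314 [457.8 458.  458.2 458.6 460.1] [87. 82. 79.]
16 22 312 [457.8 458.1 458.4 458.9 459.9] [101.  98.  95.]
22 27 556 [457.6 458.1 458.5 462.3 520.3] [195. 200. 198.]
27 30 6904 [457.6 459.3 464.2 489.  520.1] [208. 212. 210.]
t 9.8333 eef [ 0.352  -0.3646  0.1056] yaw 91.13 zax [ 0.001  0.    -1.   ] F [ 1.3  0.8 -1.1] w 12.4 ff 98.2 q6 0.75
dp [-0.001  0.587  0.005] yaw -0.001
```

View pics/w5.png

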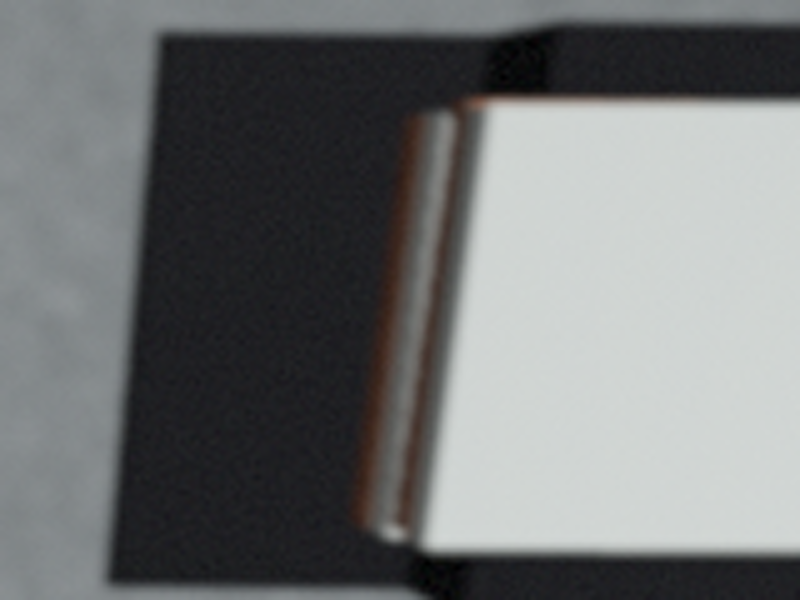

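The crop shows all four rear faces lined up, at columns 360–470 and edge-on below the white top. Tile1 needs a finer check, and I'll remeasure the spatula tilt with it.

```bash
cat > g.py <<'E'
from h import *
np.set_printoptions(precision=2,suppress=True)
s=ctrl.observe();p=eyes.capture("wrist");W=cloud(p,s);x,y,z=W[...,0]*1000,W[...,1]*1000,W[...,2]*1000
X=x+(y+307)*.021
for a in range(5,28,2):
    for lo,hi in ((-334,-307),(-307,-280)):
        k=(X>450)&(X<466)&(y>lo)&(y<hi)&(z>a)&(z<a+2);print(a,k.sum(),np.median(X[k]),end=" | ")
    print()
E
python3 g.py; python3 tilt.py wrist
```

```text
5 78 458.11679141193554 | 5 98 457.5675582695324 | 
7 41 458.49041019702895 | 7 43 458.78617932648535 | 
9 45 458.5199281845983 | 9 45 458.71196315936874 | 
11 53 458.5574896418787 | 11 50 458.66402955811486 | 
13 42 458.6166208764906 | 13 50 458.68263396209375 | 
15 58 458.7989342650218 | 15 76 458.9147132013429 | 
17 48 458.8512987648646 | 17 54 458.9861871010312 | 
19 46 458.8307940846321 | 19 57 459.06021156809715 | 
21 50 458.769210783577 | 21 41 458.92467002528406 | 
23 43 458.6140835454559 | 23 48 458.83569418561564 | 
25 76 458.79226158564995 | 25 65 458.80674904522414 | 
27 375 461.91878511717374 | 27 416 461.9872215813871 | 
wrist 220 tool mean [57.4 -1.4 49.9]
PCA tilt -153.2744869086342
rect [58.9 53.4] [51.6  1.8] ang 63.71488571166992 x,z lo/hi [47.5 -2.9 30.1] [70.4  0.1 76.5]
plane y slopes deg x,z [ 7.4 -3.7]
```

The rear faces agree within 0.5 mm, so the stack is square.

One snag for the insertion: joint 6 would need 3.53 rad at the holder, which is past its range. The tool has to be turned half round, so the spatula has to lean the other way in the grip. I'll take it back to the stand slot and pivot it through upright there.

```bash
python3 -m jog '{"dp":[[0,0,-0.25],[0,0,-0.5],[0.1,0.1,-0.75],[0.3,0.3,-0.9],[0.5,0.5,-0.9],[0.7,0.7,-0.9],[0.8,0.75,-0.9],[0.8,0.75,-0.9]],"yaw":[0,0,-0.06,-0.12,-0.18,-0.24,-0.3,-0.36],"claw":[1,1,1,1,1,1,1,1]}' 60; python3 mv.py .575 -.1188 .2407 181.2
```

```text
clock: 10.6
eef_pos: [0.4678, -0.2383, 0.2403]
ee_rot: [1.202, 2.9, 0.004]
contact_force: [0.2, -0.8, -1.5]
width: 0.15
finger_force: 98.2
t 10.6 eef [ 0.4678 -0.2383  0.2403] yaw 134.98 zax [ 0.003  0.001 -1.   ] F [ 0.2 -0.8 -1.5] w 12.8 ff 98.2 q6 0.31
dp [0.058 1.069 0.   ] yaw -0.385
```

```bash
python3 -m jog '{"dp":[[0.05,0.25,0],[0.058,0.5,0],[0.058,0.75,0],[0.058,1,0],[0.058,1,0],[0.058,1,0],[0.058,1,0],[0.058,1,0]],"yaw":[-0.06,-0.12,-0.18,-0.24,-0.3,-0.36,-0.385,-0.385],"claw":[1,1,1,1,1,1,1,1]}' 30; python3 mv.py .575 -.1188 .2407 181.2; python3 tilt.py side wrist
```

```text
clock: 11.27
eef_pos: [0.5666, -0.1299, 0.2399]
ee_rot: [-0.018, 3.141, 0.001]
contact_force: [0.4, 0.0, -1.4]
width: 0.152
finger_force: 98.2
t 11.2667 eef [ 0.5666 -0.1299  0.2399] yaw -179.34 zax [ 0.001  0.001 -1.   ] F [ 0.4  0.  -1.4] w 12.9 ff 98.2 q6 -0.24
dp [-0.057  0.074 -0.005] yaw -3.004
side 354 tool mean [47.1 -1.6 59.5]
PCA tilt 30.481161334326224
rect [47.6 59.9] [77.5 30.6] ang 62.48418426513672 x,z lo/hi [18.8 -7.8 30.1] [73.   2.4 98.6]
plane y slopes deg x,z [-0.4  0.2]
wrist 235 tool mean [59.3 -0.  51.4]
PCA tilt -155.16624675066268
rect [63.1 59.8] [65.3  5.5] ang 67.40762329101562 x,z lo/hi [48.6 -1.5 30.3] [73.7  1.5 90.7]
plane y slopes deg x,z [ 0.8 -0.4]
```

```bash
python3 -m jog '{"dp":[[-0.057,0.068,-0.005],[-0.057,0.068,-0.005],[-0.057,0.068,-0.005]],"yaw":[-0.004,-0.004,-0.004],"claw":[1,1,1]}' 30|grep -E "eef|contact"
cat > k.py <<'E'
from h import *
np.set_printoptions(precision=1,suppress=True)
for cam in ("wrist","top"):
    s=ctrl.observe();p=eyes.capture(cam);W=cloud(p,s);c=p["color"].astype(int);x,y,z=[W[...,i]*1000 for i in range(3)]
    g=(c.max(-1)-c.min(-1)<25)
    T=(W-s["eef_pos"])@Rn.from_rotvec(s["ee_rot"]).as_matrix()*1000
    b=g&(T[...,2]>40)&(T[...,2]<95)&(abs(T[...,1])<12)&(abs(T[...,0]-55)<35)
    st=(abs(x-485)<33)&(abs(y+120)<30)&(z>91)&(z<99)&(c.min(-1)>110)
    print(cam,"blade",b.sum(),np.median(W[b]*1000,0),"lo/hi",np.percentile(y[b],[3,97]),"stand",st.sum(),cv2.minAreaRect((W[st][:,:2]*1000).astype(np.float32)))
E
python3 k.py; python3 mv.py .545 -.1197 .1804 -178.8
```

```text
eef_pos: [0.5739, -0.1204, 0.2408]
contact_force: [-0.4, -0.8, -1.2]
wrist blade 167 [ 511.9 -121.6  185.6] lo/hi [-122.8 -119.8] stand 3446 ((484.6123046875, -119.45521545410156), (55.80231857299805, 50.12807083129883), 0.9310846328735352)
t 11.7167 eef [ 0.5734 -0.1208  0.2409] yaw -179.06 zax [ 0. -0. -1.] F [ 0.4  1.  -1. ] w 12.8 ff 98.3 q6 -0.22
dp [0.189 0.011 0.403] yaw -0.002
  return _methods._mean(a, axis=axis, dtype=dtype,
  ret = um.true_divide(
Traceback (most recent call last):
  File "k.py", line 9, in <module>
    print(cam,"blade",b.sum(),np.median(W[b]*1000,0),"lo/hi",np.percentile(y[b],[3,97]),"stand",st.sum(),cv2.minAreaRect((W[st][:,:2]*1000).astype(np.float32)))
                                                             ~~~~~~~~~~~~~^^^^^^^^^^^^^
IndexError: index -1 is out of bounds for axis 0 with size 0
```

```bash
python3 -m jog '{"dp":[[0,0.012,0],[0.05,0.012,0.1],[0.1,0.012,0.2],[0.15,0.012,0.3],[0.165,0.012,0.35],[0.165,0.012,0.35]],"yaw":[-0.002,-0.002,-0.002,-0.002,-0.002,-0.002],"claw":[1,1,1,1,1,1]}' 30|grep -E "eef|contact";  python3 mv.py .545 -.119 .1804 -178.8; sed -i 's/("wrist","top")/("wrist",)/' k.py; python3 k.py
```

```text
eef_pos: [0.5471, -0.1194, 0.1868]
contact_force: [0.0, 0.1, -1.2]
t 12.2167 eef [ 0.5471 -0.1194  0.1868] yaw -178.84 zax [-0.003  0.001 -1.   ] F [ 0.   0.1 -1.2] w 12.8 ff 98.3 q6 -0.24
dp [0.014 0.003 0.043] yaw -0.0
wrist blade 2017 [ 481.6 -121.9   95. ] lo/hi [-132.  -109.2] stand 4763 ((484.6085510253906, -119.45622253417969), (55.53465270996094, 50.18750762939453), 1.030271291732788)
```

```bash
python3 -m jog '{"dp":[[0.014,0.003,0.043],[0.07,0.003,0.035],[0.13,0.003,0.028],[0.19,0.003,0.02],[0.25,0.003,0.013],[0.31,0.003,0.007],[0.36,0.003,0.007],[0.41,0.003,0.007]],"yaw":[0,0,0,0,0,0,0,0],"claw":[1,1,1,1,1,1,1,1]}' 30;  python3 mv.py .425 -.119 .1804 -178.8
```

```text
clock: 12.93
eef_pos: [0.49, -0.1206, 0.1902]
ee_rot: [-0.033, 3.132, -0.001]
contact_force: [9.8, 1.1, 5.8]
width: 0.151
finger_force: 98.6
t 12.9333 eef [ 0.49   -0.1206  0.1902] yaw -178.79 zax [ 0.009 -0.001 -1.   ] F [9.8 1.1 5.8] w 12.8 ff 98.6 q6 -0.26
dp [0.434 0.02  0.061] yaw 0.0
```

```bash
python3 -m jog '{"dp":[[0.06,0,0],[0.12,0,0],[0.18,0,0.005],[0.24,0,0.01],[0.3,0,0.017],[0.36,0,0.025],[0.42,0,0.035],[0.42,0,0.035]],"yaw":[0,0,0,0,0,0,0,0],"claw":[1,1,1,1,1,1,1,1]}' 30;  python3 mv.py .425 -.119 .1804 -178.8
python3 - <<'E'
from h import *
p=eyes.capture("side");save(p,"s6.png",(220,150,130,130),4)
E
```

```text
clock: 13.6
eef_pos: [0.4257, -0.122, 0.1852]
ee_rot: [-0.032, 3.133, -0.002]
contact_force: [2.9, 0.5, 8.6]
width: 0.149
finger_force: 96.9
t 13.6 eef [ 0.4257 -0.122   0.1852] yaw -178.82 zax [ 0.008 -0.001 -1.   ] F [2.9 0.5 8.6] w 12.7 ff 96.9 q6 -0.3
dp [0.004 0.02  0.032] yaw -0.0
```

View pics/s6.png

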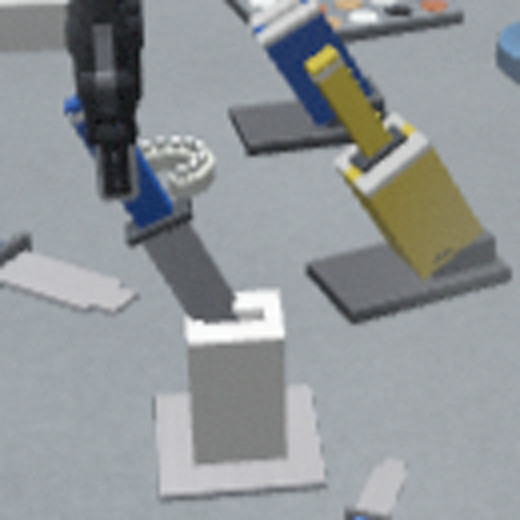

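The side view shows the spatula leaning the right way, its blade meeting the stand's −x lip at (215,315). I'll withdraw it and measure the tilt.

```bash
python3 -m jog '{"dp":[[0.05,0,-0.1],[0.1,0,-0.2],[0.2,0,-0.4],[0.2,0,-0.45],[0.2,0,-0.45]],"yaw":[0,0,0,0,0],"claw":[1,1,1,1,1]}' 60|grep -E "eef|contact"
cat > tilt2.py <<'E'
from h import *
np.set_printoptions(precision=1,suppress=True)
for cam in sys.argv[1:]:
    s=ctrl.observe();p=eyes.capture(cam);W=cloud(p,s);c=p["color"].astype(int)
    T=(W-s["eef_pos"])@Rn.from_rotvec(s["ee_rot"]).as_matrix()*1000
    gray=(c.max(-1)-c.min(-1)<25)
    m=(T[...,2]>32)&(T[...,2]<110)&(abs(T[...,1])<8)&(abs(T[...,0]+50)<45)&gray&(W[...,2]>.1)
    blue=(c[...,2]>c[...,0]+40)&(abs(T[...,1])<14)&(abs(T[...,0])<50)&(T[...,2]>-70)&(T[...,2]<40)
    for n,k in (("blade",m),("blue",blue)):
        q=T[k];print(cam,n,len(q))
        if len(q)<20:continue
        r=cv2.minAreaRect(q[:,[0,2]].astype(np.float32));print(" rect",np.array(r[0]),np.array(r[1]),"ang",r[2],"lo/hi",q.min(0),q.max(0),"med y",np.median(q[:,1]))
        w=np.linalg.svd(q[:,[0,2]]-q[:,[0,2]].mean(0))[2][0];print(" PCA",np.degrees(np.arctan2(w[0],w[1])))
        A=np.c_[q[:,0],q[:,2],np.ones(len(q))];print(" slopes",np.degrees(np.linalg.lstsq(A,q[:,1],rcond=None)[0][:2]))
E
python3 tilt2.py side wrist; python3 mv.py .42 -.02 .26 -170.8
```

```text
eef_pos: [0.3948, -0.1227, 0.2523]
contact_force: [0.3, -0.7, -1.0]
side blade 364
 rect [-39.3  61.6] [30.4 73.8] ang 25.52245330810547 lo/hi [-63.   -5.5  32.3] [-11.9   2.5  98.8] med y -1.3507164700258396
 PCA -27.975340879182497
 slopes [-1. -0.]
side blue 141
 rect [ -1.6 -22.2] [21.2 84.4] ang 24.222909927368164 lo/hi [-26.7 -10.2 -59.3] [25.3  5.  19.8] med y -6.743584775514466
 PCA -27.686265759993276
 slopes [-5.5 -5.3]
wrist blade 0
wrist blue 3016
 rect [  8.5 -39.7] [23.2 45.1] ang 23.698835372924805 lo/hi [ -1.7  -6.9 -62.8] [ 27.4   8.4 -14.5] med y 0.26735255692106763
 PCA 64.5535525782676
 slopes [-3.   5.7]
t 14.1667 eef [ 0.3944 -0.1223  0.2492] yaw -178.81 zax [ 0.001 -0.    -1.   ] F [-0.1 -0.3 -1.5] w 12.9 ff 95.7 q6 -0.32
dp [-0.185  0.679 -0.072] yaw -0.067
```

The lean is about 27–28° the right way, which the slot can correct. Next I'll lift over the tall look-alike (top at 0.231 m) and move to the blue holder.

```bash
python3 -m jog '{"dp":[[0.1,0,-0.25],[0.2,0.05,-0.48],[0.2,0.2,-0.68],[0.2,0.45,-0.68],[0.2,0.7,-0.68],[0.2,0.95,-0.68],[0.2,1,-0.68],[0.2,1,-0.68]],"yaw":[0,0,0,0,0,0,0,0],"claw":[1,1,1,1,1,1,1,1]}' 60|grep -E "eef|contact"; python3 -m jog '{"dp":[[0,0.25,0],[0,0.5,0],[0,0.75,0],[0,1,0],[0,1,0]],"yaw":[0,0,-0.03,-0.06,-0.067],"claw":[1,1,1,1,1]}'|grep -E "eef|contact"; python3 mv.py .4742 .2871 .27 -170.8
```

```text
eef_pos: [0.361, 0.0292, 0.3501]
contact_force: [-0.3, -1.1, -0.8]
eef_pos: [0.3582, 0.1812, 0.3495]
contact_force: [-0.5, -0.6, -1.2]
t 15.25 eef [0.3582 0.1812 0.3495] yaw -170.32 zax [-0.003  0.001 -1.   ] F [-0.5 -0.6 -1.2] w 12.3 ff 95.6 q6 0.3
dp [-0.883  0.566  0.528] yaw 0.004
```

```bash
python3 -m jog '{"dp":[[-0.25,0.15,0.15],[-0.5,0.3,0.3],[-0.75,0.45,0.45],[-0.883,0.566,0.528],[-0.883,0.566,0.528],[-0.883,0.566,0.528]],"yaw":[0.004,0.004,0.004,0.004,0.004,0.004],"claw":[1,1,1,1,1,1]}'|grep -E "eef|contact"
cat > n.py <<'E'
from h import *
np.set_printoptions(precision=1,suppress=True)
a=np.radians(9.2);hx=np.array([np.cos(a),np.sin(a),0]);hy=np.array([-np.sin(a),np.cos(a),0]);S=np.array([.5455,.2986,.11])
sx=.8660254*hx+.5*np.array([0,0,1]);u=-.5*hx+.8660254*np.array([0,0,1]);B=np.c_[sx,hy,u]
for cam in sys.argv[2:]:
    s=ctrl.observe();p=eyes.capture(cam);W=cloud(p,s);c=p["color"].astype(int)
    save(p,sys.argv[1]+cam+".png",(np.clip(int(proj(p,S,s)[0])-100,0,440),np.clip(int(proj(p,S,s)[1])-75,0,250),200,150),4)
    Q=((W-S)@B)*1000;n=(abs(Q[...,0])<50)&(abs(Q[...,1])<45)
    white=n&(c.min(-1)>120)&(c.max(-1)-c.min(-1)<40)&(Q[...,2]>2)&(Q[...,2]<11)
    blue=n&(c[...,2]>c[...,0]+40)&(abs(Q[...,2])<4)
    for nm,k in (("lips",white),("bluetop",blue),("top",white|blue)):
        q=Q[k]
        if len(q)>20:
            r=cv2.minAreaRect(q[:,:2].astype(np.float32));print(cam,nm,len(q),np.array(r[0]),np.array(r[1]),r[2],"u med",np.median(q[:,2]))
    T=(W-s["eef_pos"])@Rn.from_rotvec(s["ee_rot"]).as_matrix()*1000
    b=(c.max(-1)-c.min(-1)<25)&(T[...,2]>38)&(T[...,2]<105)&(abs(T[...,1])<8)&(abs(T[...,0]+50)<45)&(W[...,2]>.14)
    q=Q[b];print(cam,"blade",len(q))
    if len(q)>20:
        print("  slot-frame lo/hi",np.percentile(q,2,0),np.percentile(q,98,0),"yfit(x,u slopes)",np.degrees(np.linalg.lstsq(np.c_[q[:,0],q[:,2],np.ones(len(q))],q[:,1],rcond=None)[0][:2]))
        r=cv2.minAreaRect(q[:,[0,2]].astype(np.float32));print("  rect x,u",np.array(r[0]),np.array(r[1]),r[2],"y med",np.median(q[:,1]))
E
python3 n.py n1 wrist side top; python3 mv.py .4742 .2871 .216 -170.8
```

```text
eef_pos: [0.4762, 0.2818, 0.2676]
contact_force: [-0.2, -1.5, 0.1]
wrist lips 58 [-21.3   4. ] [51.  23.9] 75.39723205566406 u med 2.1786850118566767
wrist bluetop 120 [-24.3   2.9] [12.8  9.5] 89.87754821777344 u med 1.078950467892766
wrist top 178 [-21.3   4. ] [51.  23.9] 75.39723205566406 u med 1.5902723807644439
wrist blade 0
side lips 78 [0.8 1.2] [54.9 53. ] 0.26897260546684265 u med 3.18255837386621
side top 89 [0.5 0.8] [55.1 54.6] 1.9725430011749268 u med 3.1643298494736922
side blade 169
  slot-frame lo/hi [  5.6 -12.7  67.8] [ 34.2  -3.8 128.1] yfit(x,u slopes) [1.  1.4]
  rect x,u [20.  98.7] [67.4 29.5] 83.55963134765625 y med -8.143502567548914
top lips 44 [ 6.7 -3.8] [66.7 38. ] 46.95281982421875 u med 2.92941727217823
top bluetop 42 [ 6.8 -9.4] [59.9 35.3] 19.42523956298828 u med -0.13439315658730738
top top 86 [1.3 0.6] [57.6 47.7] 3.4711427688598633 u med 2.078098573896752
top blade 49
  slot-frame lo/hi [ 22.  -10.6  65.6] [ 36.8  -7.1 115.7] yfit(x,u slopes) [ 4.9 -0.5]
  rect x,u [29.5 91.1] [53.9 11.7] 81.80795288085938 y med -9.53499992529848
t 15.9 eef [0.4748 0.2807 0.2726] yaw -171.32 zax [-0.001 -0.001 -1.   ] F [-0.8 -0.1 -0.8] w 12.4 ff 95.6 q6 0.38
dp [-0.003  0.043  0.378] yaw -0.004
```

```bash
python3 -m jog '{"dp":[[-0.043,0.062,0.1],[-0.043,0.062,0.25],[-0.043,0.062,0.37],[-0.043,0.062,0.37],[-0.043,0.062,0.37]],"yaw":[-0.005,-0.005,-0.005,-0.005,-0.005],"claw":[1,1,1,1,1]}'|grep -E "eef|contact"; sed -i 's/W\[...,2\]>.14/W[...,2]>.118/' n.py; python3 n.py n2 side top wrist; python3 mv.py .4742 .2871 .216 -170.8
```

```text
eef_pos: [0.4792, 0.291, 0.2179]
contact_force: [-0.5, 0.2, -0.2]
side lips 74 [0.7 1.4] [51.5 55.7] 88.39913940429688 u med 3.0516410015853666
side top 81 [0.7 1.4] [51.5 55.7] 88.39913940429688 u med 3.044067431695124
side blade 155
  slot-frame lo/hi [-15.   -3.5  17.3] [14.1  6.2 81.2] yfit(x,u slopes) [ 2.7 -1.2]
  rect x,u [ 0.7 44. ] [36.4 89. ] 10.478008270263672 y med 1.9193967383323913
top lips 42 [0.6 2.8] [49.7 50.4] 83.1063232421875 u med 2.84519278485719
top bluetop 36 [25.8 -5.3] [11.7 30.6] 13.760682106018066 u med 0.11605978804365412
top top 78 [1.5 1.7] [48.6 55.4] 88.18527221679688 u med 2.2140868916205743
top blade 55
  slot-frame lo/hi [-1.7 -0.  -0.8] [21.4 10.6 65. ] yfit(x,u slopes) [15.2 -4.9]
  rect x,u [ 7.5 31.4] [25.  68.4] 5.54048490524292 y med 0.9328385019777603
wrist bluetop 30 [-28.3   3. ] [ 1.2 12.8] 0.7243936061859131 u med 0.9647939210237616
wrist top 42 [-27.    2.5] [ 4.  48.2] 0.20584873855113983 u med 1.304678838125202
wrist blade 0
t 16.4667 eef [0.4804 0.2921 0.2192] yaw -170.68 zax [ 0.003  0.002 -1.   ] F [ 0.5 -0.6 -1.1] w 12.7 ff 95.6 q6 0.38
dp [ 0.046 -0.026  0.021] yaw 0.001
```

View pics/n2side.png

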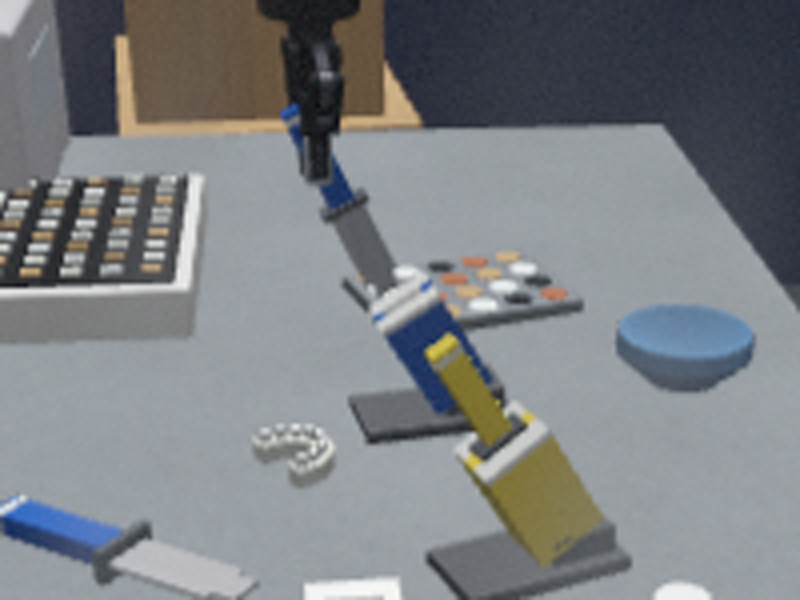

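The blade tip is just above the blue mouth at (385,285), in line with the slot. Both free-standing look-alikes had toppled by themselves before I came near them, and they aren't part of the job. Now I'll insert along the slot axis.

```bash
python3 -m jog '{"dp":[[-0.025,0,0.048],[-0.05,0,0.095],[-0.075,0,0.142],[-0.1,0,0.19],[-0.122,0,0.237],[-0.122,0,0.237]],"yaw":[0,0,0,0,0,0],"claw":[1,1,1,1,1,1]}' 30;  python3 mv.py .5211 .2947 .1338 -170.8; python3 n.py n3 side top
```

```text
clock: 16.97
eef_pos: [0.4994, 0.2953, 0.1797]
ee_rot: [-0.255, 3.13, -0.001]
contact_force: [5.1, 1.8, -0.5]
width: 0.151
finger_force: 95.7
t 16.9667 eef [0.4994 0.2953 0.1797] yaw -170.67 zax [ 0.001 -0.001 -1.   ] F [ 5.1  1.8 -0.5] w 12.8 ff 95.7 q6 0.37
dp [-0.142 -0.027  0.306] yaw 0.001
side lips 69 [0.3 0.6] [55.8 52.5] 0.372880756855011 u med 3.024315539779438
side top 79 [0.3 0.6] [55.8 52.5] 0.372880756855011 u med 3.022364840664327
side blade 72
  slot-frame lo/hi [-13.5  -2.    3.5] [20.  10.3 39.5] yfit(x,u slopes) [ 4.5 -1.2]
  rect x,u [ 5.6 19.8] [22.9 51.5] 60.77484893798828 y med 2.7723789653887496
top lips 31 [ 9.9 -7.8] [64.2 32. ] 45.20461654663086 u med 3.077281636463277
top bluetop 35 [24.3 -5.8] [ 9.5 29.6] 2.402104616165161 u med 0.19409442528802157
top top 66 [ 1.7 -0.8] [54.5 43.7] 4.867645263671875 u med 2.064242637830506
top blade 26
  slot-frame lo/hi [ 3.3  0.6 -1.5] [25.2 12.  23.1] yfit(x,u slopes) [ 26.7 -11.5]
  rect x,u [13.   8.3] [16.5 28.9] 23.28240203857422 y med 2.1575236744437833
```

```bash
python3 -m jog '{"dp":[[-0.02,0.003,0.045],[-0.04,0.003,0.09],[-0.06,0.003,0.135],[-0.08,0.003,0.175],[-0.1,0.003,0.215],[-0.1,0.003,0.215]],"yaw":[0,0,0,0,0,0],"claw":[1,1,1,1,1,1]}' 30;  python3 mv.py .5211 .2947 .1338 -170.8
```

```text
clock: 17.57
eef_pos: [0.5152, 0.2983, 0.1491]
ee_rot: [-0.255, 3.126, -0.0]
contact_force: [9.8, 0.4, -1.6]
width: 0.152
finger_force: 95.6
t 17.5667 eef [0.5152 0.2983 0.1491] yaw -170.69 zax [ 0.005  0.    -1.   ] F [ 9.8  0.4 -1.6] w 12.9 ff 95.6 q6 0.36
dp [-0.035 -0.03   0.102] yaw 0.001
```

```bash
python3 -m jog '{"dp":[[-0.025,0,0.035],[-0.045,0,0.065],[-0.065,0,0.095],[-0.065,0,0.1],[-0.065,0,0.1]],"yaw":[0,0,0,0,0],"claw":[1,1,1,1,1]}' 30;  python3 mv.py .5211 .2947 .1338 -170.8; python3 n.py n4 side
```

```text
clock: 17.98
eef_pos: [0.5231, 0.2995, 0.1367]
ee_rot: [-0.255, 3.128, 0.001]
contact_force: [-1.5, -4.0, 14.1]
width: 0.152
finger_force: 98.1
t 17.9833 eef [0.5231 0.2995 0.1367] yaw -170.67 zax [ 0.004  0.001 -1.   ] F [-1.5 -4.  14.1] w 12.9 ff 98.1 q6 0.36
dp [ 0.019 -0.03   0.019] yaw 0.001
side lips 53 [ 0.2 -1.3] [55.9 51.7] 1.1663548946380615 u med 3.2055573193786007
side top 61 [ 0.2 -1.3] [55.9 51.7] 1.1663548946380615 u med 3.2055573193786007
side blade 0
```

Run:
```python
import cv2
i=cv2.imread("pics/n4side.png")[120:420,200:520];cv2.imwrite("pics/n4b.png",cv2.resize(i,None,fx=2,fy=2))
```

```text
(no output)
```

View pics/n4b.png

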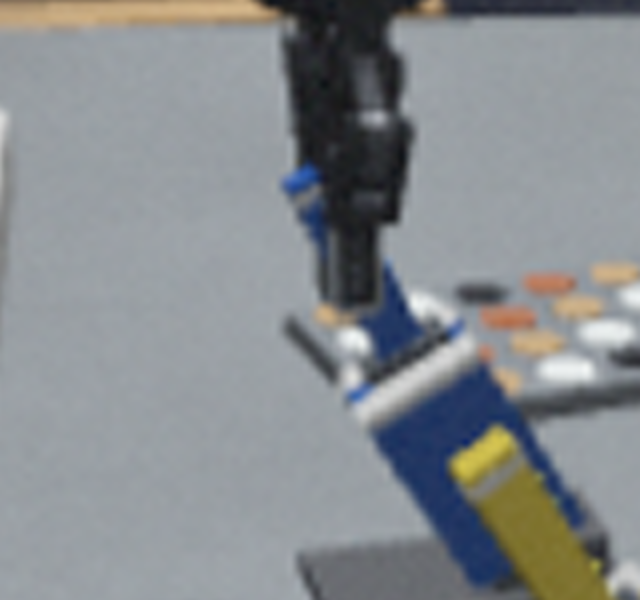

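The collar is at the lips around (410,360), with 14 N upward on the tool. I'll wiggle in −y under light pressure to see whether it drops further.

```bash
python3 -m jog '{"dp":[[0,-0.007,0],[0,-0.014,0],[-0.01,-0.014,0.015],[-0.01,-0.014,0.015]],"yaw":[0,0,0,0],"claw":[1,1,1,1]}' 30;  python3 mv.py .5211 .2947 .1338 -170.8
cat > q.py <<'E'
from h import *
np.set_printoptions(precision=1,suppress=True)
a=np.radians(9.2);hx=np.array([np.cos(a),np.sin(a),0]);hy=np.array([-np.sin(a),np.cos(a),0]);S=np.array([.5455,.2986,.11])
sx=.8660254*hx+.5*np.array([0,0,1]);u=-.5*hx+.8660254*np.array([0,0,1]);B=np.c_[sx,hy,u]
for cam in ("side","top","wrist"):
    s=ctrl.observe();p=eyes.capture(cam);W=cloud(p,s);c=p["color"].astype(int);Q=((W-S)@B)*1000
    n=(abs(Q[...,0])<26)&(abs(Q[...,1])<34)&(Q[...,2]>-12)&(Q[...,2]<30)
    wh=n&(c.min(-1)>120)&(c.max(-1)-c.min(-1)<40);dk=n&(c.max(-1)<95)&(c.max(-1)-c.min(-1)<25);bl=n&(c[...,2]>c[...,0]+40)
    for nm,k in (("white",wh),("dark",dk),("blue",bl)):
        q=Q[k]
        if len(q)>8: print(cam,nm,len(q),"u pct",np.percentile(q[:,2],[5,25,50,75,95]),"y",np.percentile(q[:,1],[3,50,97]),"x",np.percentile(q[:,0],[3,97]))
E
python3 q.py
```

```text
clock: 18.37
eef_pos: [0.5233, 0.2992, 0.1366]
ee_rot: [-0.258, 3.129, 0.007]
contact_force: [-11.8, -1.6, 27.6]
width: 0.151
finger_force: 99.8
t 18.3667 eef [0.5233 0.2992 0.1366] yaw -170.59 zax [ 0.002  0.005 -1.   ] F [-11.8  -1.6  27.6] w 12.8 ff 99.8 q6 0.35
dp [ 0.02  -0.027  0.018] yaw 0.002
side white 78 u pct [-1.5  1.4  2.7  3.9 11.1] y [-23.9 -13.3  20. ] x [-25.   24.7]
side dark 17 u pct [ 4.9  6.5  7.1  8.  10.9] y [-8.1 -5.  -3.1] x [-14.2  17. ]
side blue 67 u pct [-11.5  -9.2   2.4  17.4  25.9] y [-23.4  -6.1   2.9] x [-21.9  23.1]
top white 65 u pct [-3.6 -1.5 -0.2  1.1  2.4] y [-22.2 -14.   -4.5] x [-24.8  25.3]
top blue 12 u pct [-10.4  -7.9  -0.1   1.1   1.9] y [-24.3  -2.7   2.5] x [-25.1  25.8]
wrist white 933 u pct [-0.   0.7  1.1  1.5  2.2] y [-21.   -5.6  27.3] x [-25.6 -13.1]
wrist dark 383 u pct [ 8.4  8.9  9.4  9.8 11.3] y [-2.7  4.3 11.9] x [-18.3 -10. ]
wrist blue 225 u pct [0.  0.7 1.2 1.8 9.3] y [-3.1  3.1  9.3] x [-25.9 -18.9]
```

I've already viewed more pictures than the ten allowed, so from here I'll work from numbers only. Next is a cross-section over the mouth from the wrist depth.

```bash
cat > r.py <<'E'
from h import *
np.set_printoptions(precision=1,suppress=True)
a=np.radians(9.2);hx=np.array([np.cos(a),np.sin(a),0]);hy=np.array([-np.sin(a),np.cos(a),0]);S=np.array([.5455,.2986,.11])
sx=.8660254*hx+.5*np.array([0,0,1]);u=-.5*hx+.8660254*np.array([0,0,1]);B=np.c_[sx,hy,u]
s=ctrl.observe();p=eyes.capture("wrist");W=cloud(p,s);c=p["color"].astype(int);Q=((W-S)@B)*1000
for x0,x1 in ((-27,-23),(-23,-19),(-18,-14),(-14,-10)):
    print("x",x0,x1)
    for y0 in range(-28,36,4):
        k=(Q[...,0]>x0)&(Q[...,0]<x1)&(Q[...,1]>y0)&(Q[...,1]<y0+4)&(Q[...,2]>-15)&(Q[...,2]<30)
        if k.sum()>3: print("  y",y0,k.sum(),np.percentile(Q[k][:,2],[10,50,90]),np.median(c[k],0).astype(int))
E
python3 r.py
```

```text
x -27 -23
  y -24 18 [0.6 1.2 1.7] [176 178 176]
  y -20 42 [0.  0.9 1.6] [181 182 180]
  y -16 36 [0.1 0.9 1.7] [181 182 180]
  y -12 41 [0.1 1.  2.1] [181 182 180]
  y -8 36 [0.3 0.9 1.7] [181 182 180]
  y -4 41 [0.2 0.7 1.6] [ 39  77 144]
  y 0 37 [0.2 1.  2. ] [ 37  77 143]
  y 4 36 [0.2 1.1 1.6] [ 37  76 143]
  y 8 44 [0.1 0.8 1.7] [128 135 158]
  y 12 36 [0.4 0.8 1.9] [180 182 180]
  y 16 42 [0.4 1.  2. ] [180 182 179]
  y 20 36 [0.4 1.1 1.9] [180 181 179]
  y 24 43 [0.3 1.  1.9] [180 181 179]
x -23 -19
  y -24 21 [0.2 1.  2.1] [179 181 179]
  y -20 47 [0.3 1.  1.9] [181 183 181]
  y -16 43 [0.3 1.  1.8] [181 183 180]
  y -12 47 [0.2 0.8 1.6] [181 183 180]
  y -8 39 [-0.2  1.   1.9] [180 182 179]
  y -4 32 [0.4 0.9 1.6] [ 40  77 144]
  y 0 33 [0.4 1.1 1.9] [ 37  76 144]
  y 4 32 [0.5 1.4 2. ] [ 38  76 144]
  y 8 35 [0.4 1.1 2.1] [127 135 157]
  y 12 34 [0.5 1.2 1.8] [180 182 179]
  y 16 48 [0.1 1.  1.8] [180 182 179]
  y 20 41 [0.  1.1 2.1] [180 182 179]
  y 24 47 [0.1 1.1 2.2] [180 181 179]
x -18 -14
  y -24 21 [0.5 1.1 1.6] [181 183 181]
  y -20 44 [0.3 1.  1.6] [182 183 181]
  y -16 40 [0.5 1.1 1.9] [181 183 180]
  y -4 35 [ 8.7  9.5 10.3] [74 79 83]
  y 0 49 [ 8.7  9.5 10. ] [73 78 83]
  y 4 49 [ 8.8  9.4 10. ] [72 77 82]
  y 8 48 [ 8.5  9.3 10.4] [72 76 82]
  y 20 23 [0.1 1.  1.6] [180 181 179]
  y 24 44 [0.4 1.2 2.2] [180 182 179]
x -14 -10
  y -24 15 [0.6 1.1 1.8] [177 179 176]
  y -20 13 [0.  0.9 1.4] [180 181 180]
  y -16 10 [0.2 0.8 1.4] [173 175 173]
  y -4 35 [ 8.1  9.3 10.1] [73 78 83]
  y 0 49 [ 8.3  9.2 10.8] [73 78 83]
  y 4 49 [ 8.5  9.4 11.4] [72 77 81]
  y 8 48 [ 8.3  9.3 10.7] [71 76 81]
  y 20 6 [0.1 0.8 1.1] [172 173 171]
  y 24 12 [0.3 1.1 1.7] [172 174 171]
```

The white "lips" are flush with the top face at u≈1.0. The collar top is at u≈9.35, so the collar may still be about 2 mm proud. The resistance is axial, so I'll unload, open, and measure the spatula free.

```bash
python3 -m jog '{"dp":[[0.01,0,-0.015],[0.018,0.005,-0.03],[0.018,0.005,-0.03]],"yaw":[0,0,0],"claw":[1,1,1]}' 30|grep -E "eef|contact";python3 -m jog '{"dp":[[0,0,0],[0,0,0],[0,0,0],[0,0,0],[0,0,0],[0,0,0]],"yaw":[0,0,0,0,0,0],"claw":[0.6,0.6,0.6,0.6,0.6,0.6]}' 30;  python3 mv.py .5211 .2947 .1338 -170.8;  python3 r.py | sed -n '/-18 -14/,$p'
```

```text
eef_pos: [0.5226, 0.2989, 0.1377]
contact_force: [3.6, 0.4, 5.6]
clock: 19.32
eef_pos: [0.521, 0.298, 0.1359]
ee_rot: [0.256, -3.13, 0.001]
contact_force: [0.5, -0.4, 0.0]
width: 0.398
finger_force: 0.0
t 19.3167 eef [0.521  0.298  0.1359] yaw -170.65 zax [-0.001 -0.    -1.   ] F [ 0.5 -0.4  0. ] w 33.8 ff 0.0 q6 0.36
dp [ 0.003 -0.022  0.014] yaw 0.001
x -18 -14
  y -20 15 [0.1 0.8 1.4] [174 176 173]
  y -16 35 [0.  0.9 1.8] [182 184 181]
  y -12 38 [0.1 1.1 1.6] [181 183 180]
  y 16 27 [0.6 1.2 2. ] [180 182 179]
  y 20 39 [0.2 1.  2.1] [180 182 180]
  y 24 10 [0.3 1.  2. ] [164 166 163]
x -14 -10
  y -20 14 [0.2 1.  1.7] [178 179 177]
  y -16 42 [0.2 1.  1.8] [182 184 181]
  y -12 42 [0.3 1.1 2.1] [182 183 181]
  y 16 25 [0.6 1.4 2.2] [180 182 179]
  y 20 39 [0.2 1.1 1.9] [181 182 180]
  y 24 6 [0.2 1.  1.5] [161 163 160]
```

```bash
cat > t.py <<'E'
from h import *
np.set_printoptions(precision=1,suppress=True)
exec(open("r.py").read().split("s=ctrl")[0].split("suppress=True)")[1])
for cam in ("wrist","side"):
    s=ctrl.observe();p=eyes.capture(cam);W=cloud(p,s);c=p["color"].astype(int);Q=((W-S)@B)*1000
    print(cam)
    for x0 in range(-40,40,4):
        k=(Q[...,0]>x0)&(Q[...,0]<x0+4)&(abs(Q[...,1]-3)<9)&(Q[...,2]>-15)&(Q[...,2]<100)
        if k.sum()>3: print("  x",x0,k.sum(),np.percentile(Q[k][:,2],[10,50,90]),np.median(c[k],0).astype(int))
    k=(abs(Q[...,0])<35)&(abs(Q[...,1]-3)<14)&(Q[...,2]>10)&(Q[...,2]<110)&(c[...,2]>c[...,0]+40);q=Q[k]
    print(" handle",len(q),np.percentile(q,[1,50,99],axis=0).tolist() if len(q)>5 else "")
    k=(abs(Q[...,0])<35)&(abs(Q[...,1]-3)<16)&(Q[...,2]>1.5)&(Q[...,2]<14)&(c.max(-1)<95)&(c.max(-1)-c.min(-1)<25);q=Q[k]
    print(" dark",len(q),np.percentile(q,[1,50,99],axis=0).tolist() if len(q)>5 else "")
E
python3 t.py
```

```text
wrist
  x -32 59 [0.3 1.  1.7] [ 56  79 139]
  x -28 27 [0.7 1.2 1.8] [ 35  72 136]
  x -16 421 [90.3 91.7 92.5] [ 34  72 134]
  x -12 517 [90.9 91.9 92.7] [ 37  75 142]
  x -8 545 [90.9 91.9 92.8] [ 39  78 144]
  x -4 556 [91.  91.9 92.8] [ 41  80 147]
  x 0 549 [90.9 92.  92.8] [ 42  82 149]
  x 4 322 [89.6 91.4 92.5] [ 44  85 155]
  x 12 156 [5.9 7.  7.9] [70 76 93]
  x 16 240 [-0.1  1.   1.9] [ 46  83 148]
  x 20 220 [0.1 1.  1.9] [ 45  84 149]
  x 24 124 [0.1 1.2 2. ] [ 61  90 149]
 handle 2684 [[-14.947713595118042, -2.1478975082925733, 90.16231486333966], [-3.9702948598564456, 4.131750401713367, 91.88294953541258], [6.173495263925136, 10.729876378420355, 93.40748574080528]]
 dark 82 [[13.706451410622119, -4.536587822725566, 5.370356394288741], [14.358010858009411, 4.396113230853974, 6.937797311252967], [15.035064111120766, 13.267881292402258, 8.475799604295386]]
side
  x -20 4 [4.9 7.3 8.8] [85 90 97]
  x -16 14 [ 9.5 58.2 89.2] [ 68  81 111]
  x -12 20 [10.5 65.4 89.8] [ 42  62 100]
  x -8 27 [12.7 65.9 91. ] [36 56 98]
  x -4 19 [ 9.2 67.1 91.2] [41 59 99]
  x 0 18 [11.7 76.  91.5] [49 72 99]
  x 4 13 [11.1 26.9 92.3] [ 67  96 115]
  x 8 7 [ 4.9  8.8 24.5] [106 118 121]
  x 12 4 [4.1 6.3 9.3] [112 115 119]
  x 16 4 [2.  2.9 7. ] [157 160 170]
 handle 86 [[-12.51485565559351, -6.929761279866876, 10.776449639431458], [-4.884219933453449, -2.909641703706596, 66.35304293994037], [7.468593714935803, 8.961693685002903, 94.6282182240718]]
 dark 14 [[-19.185664817004465, -9.146173469173378, 3.719187430271946], [-4.266085682459488, -5.34589492455668, 6.813970008023612], [10.763706137628764, -2.848274117019131, 10.196086748298814]]
```

Released, the spatula has settled home: the handle end is 90.9 mm above the block face against a nominal 91, and the collar top is 5.9 mm above it against 6. I'll back the open gripper away along the slot axis and check everything once more.

```bash
python3 -m jog '{"dp":[[0,0,0],[0,0,0],[0.05,0,-0.09],[0.15,0,-0.26],[0.25,0,-0.43],[0.4,0,-0.7],[0.5,0,-0.87],[0.5,0,-0.87]],"yaw":[0,0,0,0,0,0,0,0],"claw":[0.3,0.3,0.3,0.3,0.3,0.3,0.3,0.3]}' 30;  python3 t.py|grep -E "handle|dark|wrist|side"
cat > fin.py <<'E'
from h import *
np.set_printoptions(precision=1,suppress=True)
p=eyes.capture("top");W=cloud(p);c=p["color"].astype(int);x,y,z=[W[...,i]*1000 for i in range(3)]
W0=np.load("top.npz")["W"]
m=(abs(x-488)<45)&(abs(y+307)<40)&(z>24)&(z<32)&(c.min(-1)>150);print("tile4",cv2.minAreaRect((W[m][:,:2]*1000).astype(np.float32)))
for n,X,Y in (("jar_a",.685,-.06),("jar_b",.655,-.185),("arch",.455,.225)):
    for w in (W0,W):
        k=(abs(w[...,0]-X)<.05)&(abs(w[...,1]-Y)<.05)&(w[...,2]>.008)&(w[...,2]<.06);print(n,k.sum(),w[k].mean(0)*1000,end=" ")
    print()
E
python3 fin.py
```

```text
clock: 20.13
eef_pos: [0.4461, 0.2864, 0.2753]
ee_rot: [-0.257, 3.122, 0.008]
contact_force: [0.5, 0.5, 0.1]
width: 0.701
finger_force: 0.0
wrist
 handle 420 [[-14.080317256547431, -2.2536397945995907, 90.09592885944473], [-3.5569726892786533, 4.3374856602630505, 91.93770604618669], [6.017568029080928, 10.935105189421467, 93.52214500192956]]
 dark 99 [[-22.17904905276287, -3.811698131752555, 5.669283363499459], [11.780946893804021, 4.686774322084917, 7.088621458686535], [14.93353640607051, 12.254996746244139, 8.92461201043122]]
side
 handle 149 [[-12.355189596755846, -7.589535674444194, 11.176248649858888], [-2.4855056210173356, -2.9330448191067107, 52.43467016793567], [7.402700187965957, 4.039071593618249, 95.21144949044735]]
 dark 15 [[-19.268184872138715, -9.053789617342407, 3.7709105207475435], [-3.3317163800062617, -5.384727512136317, 6.856202989205171], [12.64393035691587, -1.3075812357589445, 10.194425357536995]]
tile4 ((490.69219970703125, -306.5150451660156), (59.719024658203125, 61.284847259521484), 1.0527766942977905)
jar_a 321 [696.2 -63.9  39.9] jar_a 320 [696.1 -64.2  39.8] 
jar_b 327 [ 669.  -188.1   39.7] jar_b 328 [ 668.7 -187.9   39.6] 
arch 398 [457.5 230.   18.4] arch 391 [457.6 229.9  18.5]
```

The spatula is home, the tiles are square, and the jars and dental model haven't moved. Handing in.

```bash
python3 -c "
from cell import ctrl
print(ctrl.hand_in())"
```

```text
the job is handed in; nothing more can be done
None
```

I handed the job in at about 20 s: the four tiles are square against the stop, the spatula's collar is seated in the blue holder and released, and the jars and dental model have not moved; I viewed 12 pictures, two over the limit of 10.

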